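Restock the braai spice cabinet's door rack and shut it

TASK

Restock the rack on the inside of the spice cabinet's door: take every open, empty steel tin off the rack and stand it in the wooden tray, and stand every full jar, and the pepper mill if it is out on the counter, upright on the rack behind its guard rail. Only when that is all done, push the door shut, without slamming it, until it snaps home on its catch, with everything still standing in place. Leave the vase of skewers, the clear box and the grill brush where they are.

Things in the scene. Friction and masses are not known exactly. Their poses are not given: they have to be found in the camera images.
- cabinet: the spice cabinet, fixed: wooden box 200 deep (x) x 308 wide (y) x 165 mm high with a clear flat roof. Origin: centre of its underside. Its open front lies at its own x = -100 mm and faces the robot
- door (a joint): hinge of the cabinet door, rad: 0 = shut, about 1.5 = standing open towards the robot, at most 1.9. The upright hinge is at the left (+y) end of the cabinet front. A sprung roller catch resists over the last 0.06 rad, gives way at about 0.03 and then pulls the door to 0; at rest above 0.015 it is not caught. The panel is 292 mm wide, 14 thick, from 10 to 160 mm above the counter
- hinge (a point): point on the door's hinge axis at the height of the rack floor, with the door's axes: own -y runs along the door from hinge to free edge; own x is square to the panel, from its inner face out over the rack (into the cabinet when shut). Panel: outer face at own x = -15 mm, inner face at -1 mm
- push_spot (a point): point on the door's outer face, 215 mm from the hinge axis and 100 mm above the counter, where it can be pushed (along the door's own +x). A steel pull strip stands 12 mm proud of that face from 265 to 275 mm from the hinge, 80 to 140 mm above the counter
- rack (a point): centre of the floor of the narrow rack on the door's inner face, 50 mm above the counter, with the door's axes (own y along the door). Free floor: own x from -38 (panel) to +38 mm, own y -119 to +119 mm. A steel guard rail 10 to 18 mm above the floor runs round the three open sides. Room for three things, at own y = -81, 0, +81 mm, gripped along own y
- tray: loose wooden tray for the empties, to the robot's left: 250 (own x) x 130 (own y) x 30 mm high outside, walls and floor 5 mm. Origin: centre of its underside. Three tins fit in a row along own x (pitch 75 mm)
- tin1: empty spice tin: open-topped steel cup, 46 mm across, 62 mm tall, wall 3 mm, standing on the door's rack at the start. Origin: centre of its underside; z up. May be absent
- tin2: empty spice tin: open-topped steel cup, 46 mm across, 62 mm tall, wall 3 mm, standing on the door's rack at the start. Origin: centre of its underside; z up. May be absent
- tin3: empty spice tin: open-topped steel cup, 46 mm across, 62 mm tall, wall 3 mm, standing on the door's rack at the start. Origin: centre of its underside; z up. May be absent
- jar1: full spice jar, amber glass with black cap: squat cylinder 54 mm across, 60 mm tall, on the counter to the robot's right at the start. Origin: centre of its underside; z up. May be absent
- jar2: full spice jar, amber glass with black cap: squat cylinder 54 mm across, 60 mm tall, on the counter to the robot's right at the start. Origin: centre of its underside; z up. May be absent
- jar3: full spice jar, amber glass with black cap: squat cylinder 54 mm across, 60 mm tall, on the counter to the robot's right at the start. Origin: centre of its underside; z up. May be absent
- mill: full pepper mill: white ceramic cylinder 54 mm across up to 58 mm, with a crown and small turning knob above, 90 mm tall in all, on the counter to the right at the start. Origin: centre of its underside; z up. May be absent
- vase: bystander: glass vase with steel skewers standing in it, 80 mm across, 220 mm tall. Origin: centre of its underside
- clear_box: bystander: clear plastic box 75 x 75 x 70 mm with a black twist cap, 86 mm tall. Origin: centre of its underside
- grill_brush: bystander: grill brush lying flat, 200 mm long along its own x, 30 mm high. Origin: middle, at counter height
Not all that is in view belongs to the job. Leave any red or yellow look-alike of the tin2 alone.

How it is judged:
By the outcome, as a careful person would: the job done as asked, in the order asked, and still so for the second after the job is handed in, with the robot touching nothing.
Of tin1, tin2, tin3 only 2 to 3 are there at a start; the rules pass over those that are not, and their reading is None.
Of jar1, jar2, jar3, mill only 2 to 3 are there at a start; the rules pass over those that are not, and their reading is None.
At some moment in a run one of tray, jar1, jar2, jar3, mill may be knocked a few centimetres aside while the robot is not near it.
It also fails if it takes over 210 s, if anything falls off the work surface, if the arm or the gripper's body presses on something with over 40 N, if the wrist force passes 120 N, or if a joint passes its speed limit or range.

ROBOT

A 6-joint arm with a two-finger parallel gripper is mounted at the origin on the work surface. World frame = base frame: x ahead of the robot, y to its left, z up, the work surface at z = 0. Lengths are in m, angles in rad, forces in N, time in s.
With the tool pointing down it reaches from about 0.35 to 0.95 m from the base axis. Payload 17.4 kg.
Tool frame: the origin (TCP) lies on the centre line of the jaws, within the pads' length; the fingertips stand 25 mm ahead of it and the grasp point (between the pads) lies 6 mm ahead of it; z points along the fingers, y is the direction in which the jaws open and shut (so a half turn about z gives the same grasp; the last joint's range is limited). The gripper opens to 93 mm and grips with 3 to 60 N. Pads are 15 mm wide; open, the fingers measure 128 mm over their backs; the gripper's body (75 mm by 188 mm) begins 65 mm behind the grasp point.
Start: joints at [-1.226, 0.116, 1.442, -0, 1.584, -0.038], TCP at [0.252, -0.626, 0.244] pointing down, gripper open.
Joint ranges: [-2.83, 2.83], [-0.83, 2.19], [0.07, 2.5], [-1.14, 4.28], [0.01, 3], [-2.97, 2.97]. Speed limits (rad/s): [1.89, 1.89, 2.22, 3.14, 3.14, 3.14].

INTERFACE

Orientations are given as [roll, pitch, yaw] about the fixed x, y, z axes, in that order (R = Rz(yaw) Ry(pitch) Rx(roll)).
In Python, from station import status, vision, robot gives the robot as it stands. The module is installed in compiled form; this text tells all that it offers.
- The arm moves only by the shell command python3 -m handwheel 'ROWS' [OPENING] [FORCE]. ROWS is JSON, a list of rows, each an object with "translation": the shift along the tool's x, y, z in mm, a list of three; "twist": the turn about the tool's z in degrees. A call has 1 to 5 rows; each row is the pose to reach, as a shift and turn from the pose commanded when the call began, along the tool's axes at that moment; what a row does not reach only later rows make up. A row lasts 1/12 s, in which the tool goes at most 41.7 mm and 7.16 degrees, less where a joint would pass 70% of its speed; a pose out of reach is approached as far as the arm can. A call with a gripper value outside its range is refused whole. OPENING is the closure, from 0 (fully open) to 1 (shut), set as the call begins (- or left out, the last holds). The fingers move at their own pace and stop on an object; FORCE is the grip in N (left out, the last holds). Time passes only in rows, so rows that repeat a pose let the fingers close. It gives the time, the measured TCP pose, the force and the opening at its end, in the units of the state.
- status.get_obs(): the state, without advancing time (a new reading comes with each control period).
- vision.get_image(name): name is "side" or "top"; returns the picture (384x512x3 uint8, red, green, blue); there is no depth.
- vision.camera_info(name): a dict with "vfov" (degrees; the focal length in pixels is half the picture's height over the tangent of half this angle, whatever the lens; pixels are square), "cx", "cy" (the principal point, pixels), "k1" (the pictures are not rectified: a ray, as slopes to the right and down, at radius r is drawn at 1 + k1 r^2 times it, then the intrinsics apply), "R" (3x3) and "t" (3): a world point X has camera coordinates R X + t. Camera axes: x right, y down, z forward; pixel columns grow to the right and rows downward; lengths in m; the calibration is good to about 2 mm. A picture is of the moment at which its call begins. camera_info takes no time and is no camera call.
- robot.finish_job(): hands the job in, once; it reports no verdict.
The state is a dict: "time": time; "qpos": joint angles; "joint_velocities": joint speeds; "joint_torque": joint torques, N m; "tcp_pos": TCP position; "eef_rot": TCP orientation; "ft_force": force on the tool from outside, world axes, zero at the start; "torque": the same for the moment, N m; "width": opening from 0.0 (shut) to 1.0 (fully open).
Only numpy, scipy, OpenCV 4.12 (cv2) and the standard library are available. Lean on these libraries where they do the work, as an engineer would, in place of code of your own. Each camera call takes 0.05 s, during which the arm holds its last target.

## Working session

There is one attempt and no reset: what is moved stays moved. The work goes in short steps, Python scripts to look and compute and a shell command to move; the robot and the scene stay as the last step left them, time stands still between calls to the robot, and variables do not carry over. Pictures are saved under pics/ and viewed, and the job is handed in when it is done.

```bash
mkdir -p pics; ls; cat > h.py <<'E'
import numpy as np, cv2
from station import status, vision, robot
def snap(n,f):
    im=vision.get_image(n); cv2.imwrite('pics/'+f+'.png',im[:,:,::-1]); return im
def ray(n,u,v):
    c=vision.camera_info(n); R=np.array(c['R']);t=np.array(c['t'])
    f=192/np.tan(np.radians(c['vfov'])/2)
    d=np.array([(u-c['cx'])/f,(v-c['cy'])/f]); s=d.copy()
    for _ in range(30): s=d/(1+c['k1']*(s@s))
    return -R.T@t, R.T@np.array([s[0],s[1],1.])
def onz(n,u,v,z):
    o,d=ray(n,u,v); return o+d*(z-o[2])/d[2]
def proj(n,X):
    c=vision.camera_info(n); R=np.array(c['R']);t=np.array(c['t'])
    f=192/np.tan(np.radians(c['vfov'])/2)
    p=R@np.array(X)+t; s=p[:2]/p[2]; s=s*(1+c['k1']*(s@s)); return s*f+[c['cx'],c['cy']]
E
python3 - <<'E'
from h import *
np.set_printoptions(precision=3,suppress=True)
for n in('top','side'):
    snap(n,n+'0'); c=vision.camera_info(n); print(n,c, ray(n,256,192))
print(status.get_obs())
E
```

```text
pics
top {'vfov': 57.494383137241726, 'cx': 254.80654737510324, 'cy': 187.74352731196151, 'k1': -0.06253211845508398, 'R': array([[-0.002, -1.   ,  0.006],
       [-0.983,  0.001, -0.185],
       [ 0.185, -0.006, -0.983]]), 't': array([-0.015,  0.57 ,  0.825])} (array([ 0.408, -0.01 ,  0.916]), array([ 0.173, -0.009, -0.985]))
side {'vfov': 52.93806994533375, 'cx': 258.2908747435072, 'cy': 186.48956648595438, 'k1': -0.11073546314290651, 'R': array([[-0.802, -0.598, -0.001],
       [-0.273,  0.368, -0.889],
       [ 0.532, -0.712, -0.458]]), 't': array([0.42 , 0.258, 0.836])} (array([-0.037,  0.752,  0.613]), array([ 0.533, -0.704, -0.471]))
{'time': 0.1, 'qpos': array([-1.226,  0.116,  1.442,  0.   ,  1.584, -0.038]), 'joint_velocities': array([ 0.001,  0.   , -0.002, -0.   ,  0.   ,  0.   ]), 'joint_torque': array([  0.001, -72.289, -62.386,   0.078,   0.023,  -0.   ]), 'tcp_pos': array([ 0.252, -0.626,  0.243]), 'eef_rot': array([-3.141, -0.   ,  0.383]), 'ft_force': array([ 0.223, -0.462,  0.871]), 'torque': array([ 0.048, -0.015,  0.012]), 'width': 0.9988237478831927}
```

View pics/top0.png

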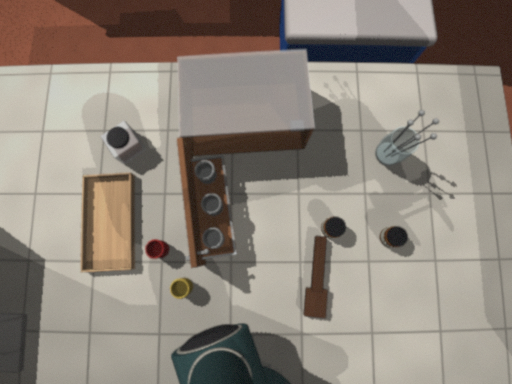

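View pics/side0.png

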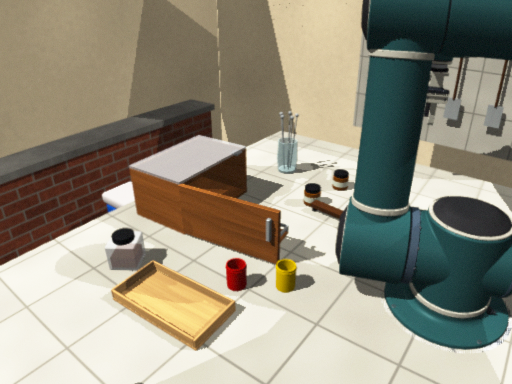

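```bash
python3 - <<'E'
from h import *
np.set_printoptions(precision=3,suppress=True)
im=cv2.imread('pics/top0.png')
cv2.imwrite('pics/c1.png',cv2.resize(im[130:290,60:250],None,fx=4,fy=3.7,interpolation=cv2.INTER_CUBIC)[:600,:800])
cv2.imwrite('pics/c2.png',cv2.resize(im[200:320,290:430],None,fx=5,fy=5,interpolation=cv2.INTER_CUBIC))
for p in [(205,170),(211,203),(213,238)]: print('tin',p,onz('top',*p,.112))
for p in [(335,227),(396,237)]: print('jar',p,onz('top',*p,.06))
for p in [(84,176),(132,174),(83,271),(132,270)]: print('tray',p,onz('top',*p,.03))
for p in [(0,383),(511,383),(511,0),(0,0)]: print(p,onz('top',*p,0))
print(proj('top',[0.252,-.626,.24]), proj('side',[0.252,-.626,.24]))
E
```

```text
tin (205, 170) [0.601 0.103 0.112]
tin (211, 203) [0.523 0.087 0.112]
tin (213, 238) [0.442 0.081 0.112]
jar (335, 227) [ 0.47  -0.212  0.06 ]
jar (396, 237) [ 0.445 -0.362  0.06 ]
tray (84, 176) [0.606 0.433 0.03 ]
tray (132, 174) [0.611 0.305 0.03 ]
tray (83, 271) [0.362 0.415 0.03 ]
tray (132, 270) [0.366 0.291 0.03 ]
(0, 383) [ 0.076  0.632 -0.   ]
(511, 383) [ 0.071 -0.67   0.   ]
(511, 0) [ 1.187 -0.832  0.   ]
(0, 0) [1.182 0.785 0.   ]
[566.859 328.98 ] [428.363 113.49 ]
```

View pics/c1.png

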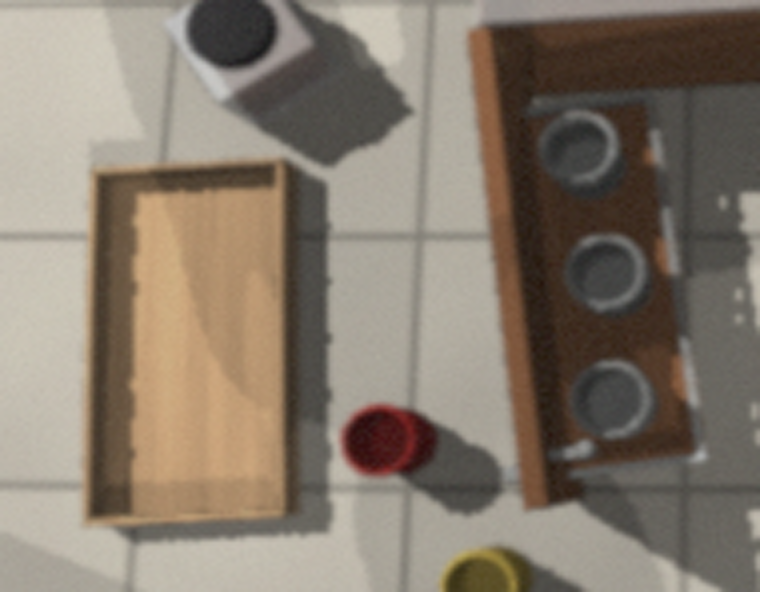

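View pics/c2.png

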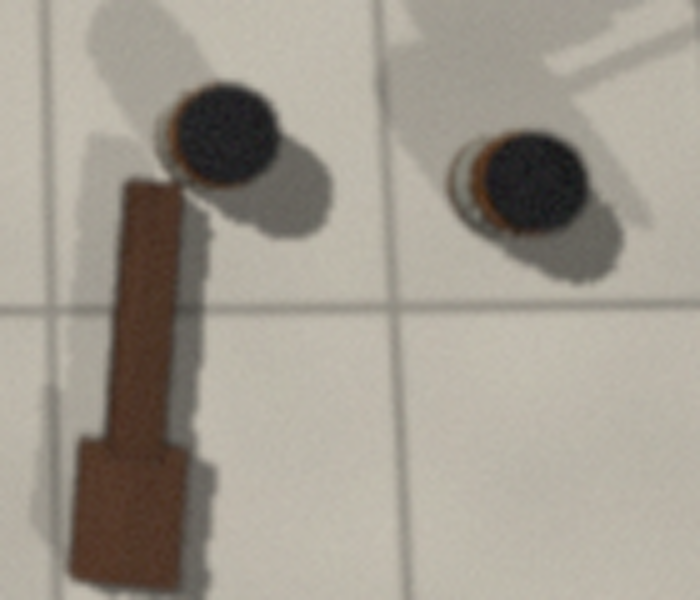

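```bash
python3 - <<'E'
from h import *
np.set_printoptions(precision=3,suppress=True)
im=cv2.imread('pics/top0.png'); 
def c1(x,y): return (x+.5)/4-.5+60,(y+.5)/3.7-.5+130
P={}
for k,p in dict(out_far=(474,60),out_near=(525,507),in_far=(497,60),in_near=(548,503)).items():
    P[k]=onz('top',*c1(*p),.16); print(k,P[k])
for a in('out','in'):
    d=P[a+'_far']-P[a+'_near']; print(a,np.degrees(np.arctan2(d[1],d[0])),np.linalg.norm(d))
# guard rail corners at z .068
for p in [(655,130),(702,455),(555,458)]: print('rail',onz('top',*c1(*p),.068))
# caps
hsv=cv2.cvtColor(im,cv2.COLOR_BGR2HSV)
for (x,y) in [(335,227),(396,237)]:
    r=im[y-20:y+20,x-20:x+20].max(axis=2)<50
    n,l,s,c=cv2.connectedComponentsWithStats(r.astype('uint8'))
    i=1+np.argmax(s[1:,4]); u,v=c[i]+[x-20,y-20]; print('cap',u,v,s[i],onz('top',u,v,.06), 'w',s[i,2]*.00245)
# tin circles by c1
for p in [(580,149),(606,272),(613,398)]: print('tin',c1(*p),onz('top',*c1(*p),.112))
# cabinet front roof edge
for p in [(182,137),(308,129),(313,150)]: print(onz('top',*p,.165))
E
```

```text
out_far [0.646 0.158 0.16 ]
out_near [0.38  0.121 0.16 ]
in_far [0.646 0.145 0.16 ]
in_near [0.382 0.109 0.16 ]
out 7.91449999838698 0.2686770019040568
in 7.7986153097969515 0.26625294087610374
rail [0.625 0.063 0.068]
rail [0.409 0.032 0.068]
rail [0.407 0.12  0.068]
cap 334.9535714285714 226.87857142857143 [ 11  11  19  19 280] [ 0.471 -0.211  0.06 ] w 0.04655
cap 396.54639175257734 236.3127147766323 [ 11  10  20  19 291] [ 0.447 -0.364  0.06 ] w 0.049
tin (204.625, 169.90540540540542) [0.602 0.103 0.112]
tin (211.125, 203.14864864864865) [0.522 0.086 0.112]
tin (212.875, 237.2027027027027) [0.444 0.081 0.112]
[0.665 0.149 0.165]
[ 0.684 -0.135  0.165]
[ 0.634 -0.145  0.165]
```

```bash
cat >> h.py <<'E'
def to(x,y,z,yawdeg=97.85):
    o=status.get_obs(); p=np.array(o['tcp_pos']); yaw=o['eef_rot'][2]
    d=np.array([x,y,z])-p; c,s=np.cos(yaw),np.sin(yaw)
    t=np.array([d[0]*c+d[1]*s, d[0]*s-d[1]*c, -d[2]])*1000
    tw=-((yawdeg-np.degrees(yaw)+180)%360-180)
    print('t=%.1f pos'%o['time'],np.round(p*1000,1),'yaw %.1f'%np.degrees(yaw),'rp',np.round(o['eef_rot'][:2],3),'w %.1f'%(o['width']*93),'F',np.round(o['ft_force'],1),'\n  shift',np.round(t,1),'twist %.1f'%tw,'rows %.1f'%(np.linalg.norm(t)/41.7))
if __name__=='__main__':
    import sys; to(*map(float,sys.argv[1:]))
E
python3 -m handwheel '[{"translation":[24,-32,-6],"twist":-7},{"translation":[48,-64,-12],"twist":-14},{"translation":[72,-96,-18],"twist":-21},{"translation":[96,-128,-24],"twist":-28},{"translation":[120,-160,-30],"twist":-35}]' 0.4
python3 h.py .444 .081 .25
```

```text
time: 0.52
tcp_pos: [0.3036, -0.4311, 0.2734]
eef_rot: [-3.141, -0.0, 0.999]
ft_force: [2.0, -0.1, -0.0]
width: 0.693
t=0.5 pos [ 303.6 -431.1  273.4] yaw 57.3 rp [-3.141 -0.   ] w 64.4 F [ 2.  -0.1 -0. ] 
  shift [ 506.6 -158.9   23.4] twist -40.6 rows 12.7
```

```bash

python3 -m handwheel '[{"translation":[39,-12,0],"twist":-7},{"translation":[78,-24,0],"twist":-14},{"translation":[117,-36,0],"twist":-21},{"translation":[156,-48,0],"twist":-28},{"translation":[195,-60,0],"twist":-35}]' 0.4
python3 h.py .444 .081 .25
```

```text
time: 0.93
tcp_pos: [0.3596, -0.2349, 0.2735]
eef_rot: [3.141, 0.0, 1.61]
ft_force: [1.0, -0.3, 0.5]
width: 0.602
t=0.9 pos [ 359.6 -234.9  273.5] yaw 92.2 rp [3.141 0.   ] w 56.0 F [ 1.  -0.3  0.5] 
  shift [312.3  96.7  23.5] twist -5.6 rows 7.9
```

```bash

python3 -m handwheel '[{"translation":[38,12,0],"twist":-5.6},{"translation":[76,24,0],"twist":-5.6},{"translation":[114,36,0],"twist":-5.6},{"translation":[152,48,0],"twist":-5.6},{"translation":[190,60,0],"twist":-5.6}]' 0.4
python3 h.py .444 .081 .25; python3 -c "
from h import *
snap('top','top1');snap('side','side1')"
```

```text
time: 1.35
tcp_pos: [0.4131, -0.0428, 0.2737]
eef_rot: [3.141, 0.0, 1.702]
ft_force: [1.7, -1.2, -0.7]
width: 0.601
t=1.4 pos [413.1 -42.8 273.7] yaw 97.5 rp [3.141 0.   ] w 55.9 F [ 1.7 -1.2 -0.7] 
  shift [118.7  46.8  23.7] twist -0.3 rows 3.1
```

View pics/top1.png

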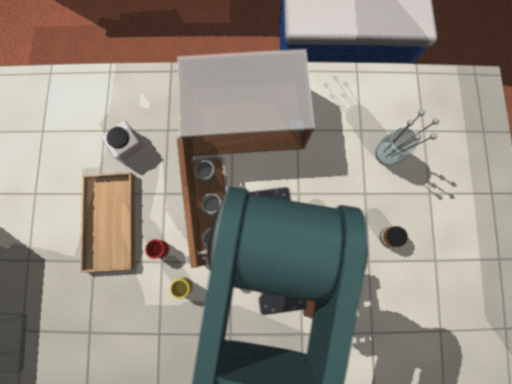

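View pics/side1.png

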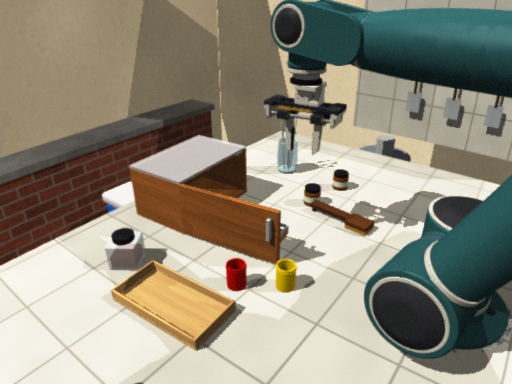

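```bash

python3 -m handwheel '[{"translation":[35,14,10]},{"translation":[70,28,20]},{"translation":[105,42,30]},{"translation":[118.5,47,35]},{"translation":[118.5,47,35]}]' 0.4
python3 h.py .444 .081 .111
```

```text
t=1.4 pos [413.9 -40.2 273.5] yaw 97.9 rp [ 3.141e+00 -1.000e-03] w 55.8 F [-0.4 -0.8 -0.5] 
  shift [115.9  46.5 162.5] twist 0.1 rows 4.9invalid input
```

```bash

python3 -m handwheel '[{"translation":[35,14,10],"twist":0},{"translation":[70,28,20],"twist":0},{"translation":[105,42,30],"twist":0},{"translation":[116,46.5,40],"twist":0},{"translation":[116,46.5,60],"twist":0}]' 0.4
python3 h.py .444 .081 .111
```

```text
time: 1.87
tcp_pos: [0.4449, 0.0781, 0.2142]
eef_rot: [3.14, -0.0, 1.705]
ft_force: [1.0, -0.5, 0.5]
width: 0.598
t=1.9 pos [444.9  78.1 214.2] yaw 97.7 rp [ 3.14 -0.  ] w 55.6 F [ 1.  -0.5  0.5] 
  shift [  3.   -0.6 103.2] twist -0.2 rows 2.5
```

```bash

python3 -m handwheel '[{"translation":[0,0,30],"twist":0},{"translation":[0,0,60],"twist":0},{"translation":[0,0,85],"twist":0},{"translation":[0,0,102],"twist":0},{"translation":[0,0,102],"twist":0}]' 0.4
python3 h.py .444 .081 .111; python3 -c "
from h import *
snap('top','top2');a=snap('side','side2')
cv2.imwrite('pics/c2b.png',cv2.resize(a[120:300,180:380,::-1],None,fx=3.3,fy=3.3,interpolation=cv2.INTER_CUBIC))"
```

```text
time: 2.28
tcp_pos: [0.4426, 0.0753, 0.1079]
eef_rot: [-3.136, 0.0, 1.702]
ft_force: [-0.2, -1.0, -1.0]
width: 0.6
t=2.3 pos [442.6  75.3 107.9] yaw 97.5 rp [-3.136  0.   ] w 55.8 F [-0.2 -1.  -1. ] 
  shift [ 5.5  2.1 -3.1] twist -0.3 rows 0.2
```

View pics/c2b.png

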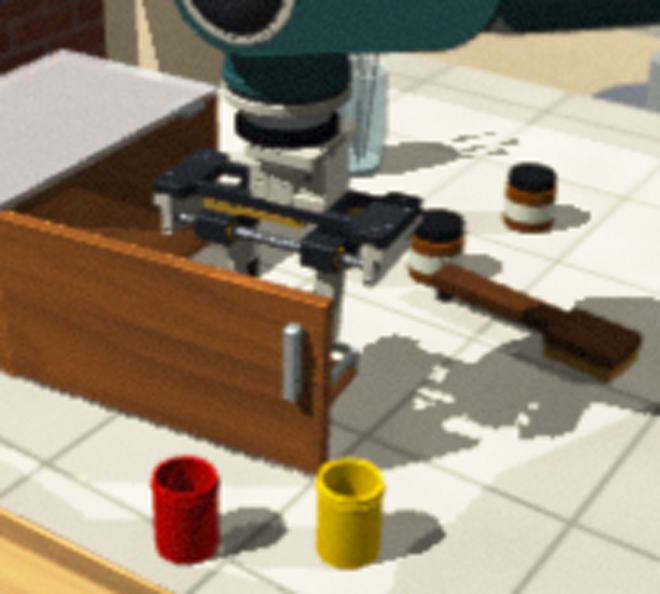

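```bash

python3 h.py .444 .081 .111;
python3 -m handwheel '[{"translation":[0,0,-3],"twist":0},{"translation":[0,0,-3],"twist":0}]' 0.4
python3 h.py .444 .081 .111; python3 -c "from h import *;print(status.get_obs())"
```

```text
t=2.4 pos [444.2  75.7 111.9] yaw 97.5 rp [-3.141  0.   ] w 55.7 F [-0.6  0.3  0.3] 
  shift [5.3 0.5 0.9] twist -0.3 rows 0.1
time: 2.55
tcp_pos: [0.445, 0.0761, 0.1168]
eef_rot: [3.139, 0.0, 1.702]
ft_force: [0.2, -0.8, 1.1]
width: 0.599
t=2.5 pos [445.   76.1 116.8] yaw 97.5 rp [3.139 0.   ] w 55.7 F [ 0.2 -0.8  1.1] 
  shift [ 5.  -0.4  5.8] twist -0.3 rows 0.2
{'time': 2.55, 'qpos': array([ 1.12853397e-01, -3.31549964e-01,  2.06063170e+00, -4.53996298e-05,
        1.40998005e+00, -1.83339072e-02]), 'joint_velocities': array([ 5.36927467e-03,  1.56526926e-03,  6.54895469e-03,  7.72187450e-05,
       -1.25846932e-02,  1.99638989e-03]), 'joint_torque': array([-1.43192313e-01, -3.11734021e+01, -5.85337937e+01,  6.93191634e-02,
        1.57048604e-01, -1.24660780e-02]), 'tcp_pos': array([0.44504265, 0.07608963, 0.11675077]), 'eef_rot': array([3.13906303e+00, 9.12225896e-05, 1.70199073e+00]), 'ft_force': array([ 0.16631404, -0.84518792,  1.11797117]), 'torque': array([-0.01094919, -0.09636988, -0.04949772]), 'width': 0.5992207641768245}
```

```bash

python3 -m handwheel '[{"translation":[5,0,3],"twist":0},{"translation":[5,0,5],"twist":0},{"translation":[5,0,5],"twist":0},{"translation":[5,0,5],"twist":0}]' 0.4
python3 h.py .444 .081 .111
python3 -m handwheel '[{"translation":[0,0,0],"twist":0},{"translation":[0,0,0],"twist":0},{"translation":[0,0,0],"twist":0},{"translation":[0,0,0],"twist":0},{"translation":[0,0,0],"twist":0}]' 1 15
python3 h.py .444 .081 .111
```

```text
time: 2.88
tcp_pos: [0.4435, 0.0813, 0.1096]
eef_rot: [-3.141, -0.0, 1.703]
ft_force: [1.2, 0.9, -0.4]
width: 0.598
t=2.9 pos [443.5  81.3 109.6] yaw 97.6 rp [-3.141 -0.   ] w 55.6 F [ 1.2  0.9 -0.4] 
  shift [-0.4  0.4 -1.4] twist -0.3 rows 0.0
time: 3.3
tcp_pos: [0.4436, 0.0812, 0.1097]
eef_rot: [3.142, -0.0, 1.702]
ft_force: [-0.8, 0.6, 0.3]
width: 0.492
t=3.3 pos [443.6  81.2 109.7] yaw 97.5 rp [ 3.142 -0.   ] w 45.8 F [-0.8  0.6  0.3] 
  shift [-0.3  0.4 -1.3] twist -0.3 rows 0.0
```

```bash

python3 -m handwheel '[{"translation":[0,0,-15],"twist":0},{"translation":[0,0,-45],"twist":0},{"translation":[0,0,-80],"twist":0},{"translation":[0,0,-115],"twist":0},{"translation":[0,0,-145],"twist":0}]' 1
python3 -m handwheel '[{"translation":[0,0,0],"twist":0}]' 1
python3 h.py .411 .356 .25
```

```text
time: 3.72
tcp_pos: [0.4434, 0.0812, 0.257]
eef_rot: [3.141, 0.0, 1.702]
ft_force: [-0.2, 0.4, -1.3]
width: 0.496
time: 3.8
tcp_pos: [0.4448, 0.0813, 0.2609]
eef_rot: [3.134, 0.0, 1.702]
ft_force: [0.3, 0.1, -0.2]
width: 0.495
t=3.8 pos [444.8  81.3 260.9] yaw 97.5 rp [3.134 0.   ] w 46.0 F [ 0.3  0.1 -0.2] 
  shift [276.7   2.5  10.9] twist -0.3 rows 6.6
```

```bash

python3 -m handwheel '[{"translation":[25,0,0],"twist":0},{"translation":[60,0,0],"twist":0},{"translation":[98,1,0],"twist":0},{"translation":[136,1,0],"twist":0},{"translation":[172,2,0],"twist":0}]' 1
python3 -m handwheel '[{"translation":[36,0,20],"twist":0},{"translation":[70,0,50],"twist":0},{"translation":[95,0,80],"twist":0},{"translation":[104,0,110],"twist":0},{"translation":[104,0,130],"twist":0}]' 1
python3 -m handwheel '[{"translation":[0,0,0],"twist":0}]' 1
python3 h.py .411 .356 .066; python3 -c "
from h import *
snap('top','top3');snap('side','side3')"
```

```text
time: 4.22
tcp_pos: [0.4223, 0.2537, 0.2542]
eef_rot: [-3.142, -0.0, 1.702]
ft_force: [1.3, -0.3, -0.7]
width: 0.495
time: 4.63
tcp_pos: [0.4078, 0.3564, 0.1206]
eef_rot: [-3.139, 0.001, 1.705]
ft_force: [0.7, -1.6, -2.1]
width: 0.497
time: 4.72
tcp_pos: [0.4074, 0.3544, 0.1193]
eef_rot: [-3.135, 0.004, 1.704]
ft_force: [-0.1, -0.8, -0.9]
width: 0.501
t=4.7 pos [407.4 354.4 119.3] yaw 97.6 rp [-3.135  0.004] w 46.5 F [-0.1 -0.8 -0.9] 
  shift [ 1.1  3.8 53.3] twist -0.2 rows 1.3
```

View pics/side3.png

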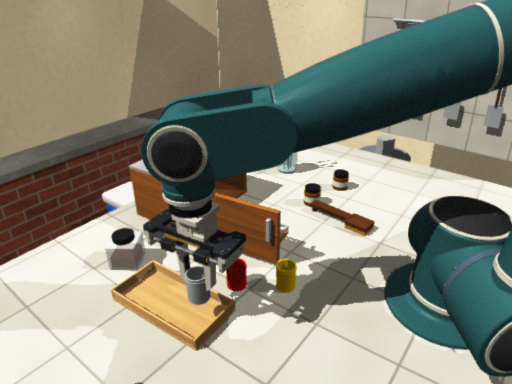

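View pics/top3.png

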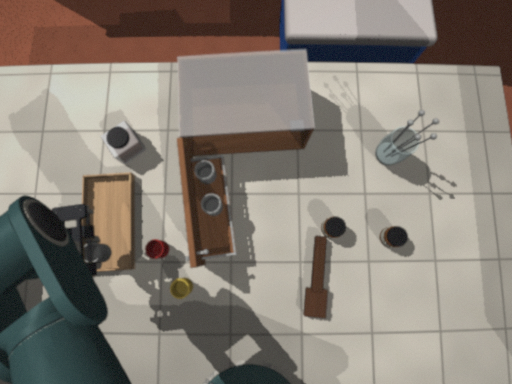

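```bash

python3 -m handwheel '[{"translation":[1,4,15],"twist":0},{"translation":[1,4,30],"twist":0},{"translation":[1,4,42],"twist":0},{"translation":[1,4,50],"twist":0},{"translation":[1,4,50],"twist":0}]' 1
python3 -m handwheel '[{"translation":[0,0,0],"twist":0},{"translation":[0,0,0],"twist":0}]' 1
python3 h.py .411 .356 .066
```

```text
time: 5.23
tcp_pos: [0.4131, 0.3562, 0.074]
eef_rot: [-3.141, 0.0, 1.702]
ft_force: [-0.4, -0.5, -1.8]
width: 0.496
time: 5.4
tcp_pos: [0.4136, 0.3568, 0.0758]
eef_rot: [3.141, -0.001, 1.702]
ft_force: [0.3, 0.0, -0.4]
width: 0.496
t=5.4 pos [413.6 356.8  75.8] yaw 97.5 rp [ 3.141e+00 -1.000e-03] w 46.1 F [ 0.3  0.  -0.4] 
  shift [-0.5 -2.7  9.8] twist -0.3 rows 0.2
```

```bash

python3 -m handwheel '[{"translation":[0,-2,4],"twist":0},{"translation":[0,-2,7],"twist":0},{"translation":[0,-2,9.5],"twist":0},{"translation":[0,-2,9.5],"twist":0},{"translation":[0,-2,9.5],"twist":0}]' 1
python3 h.py .411 .356 .066
```

```text
time: 5.82
tcp_pos: [0.4112, 0.3563, 0.0651]
eef_rot: [-3.141, 0.0, 1.702]
ft_force: [-0.8, -0.3, -0.6]
width: 0.495
t=5.8 pos [411.2 356.3  65.1] yaw 97.5 rp [-3.141  0.   ] w 46.0 F [-0.8 -0.3 -0.6] 
  shift [-0.3 -0.2 -0.9] twist -0.3 rows 0.0
```

```bash

python3 -m handwheel '[{"translation":[0,0,0],"twist":0},{"translation":[0,0,0],"twist":0},{"translation":[0,0,0],"twist":0},{"translation":[0,0,-5],"twist":0},{"translation":[0,0,-20],"twist":0}]' 0.4
python3 -m handwheel '[{"translation":[0,0,-35],"twist":0},{"translation":[0,0,-75],"twist":0},{"translation":[0,0,-115],"twist":0},{"translation":[0,0,-150],"twist":0},{"translation":[-20,0,-170],"twist":0}]' 0.4
python3 h.py .522 .086 .25
```

```text
time: 6.23
tcp_pos: [0.4105, 0.3558, 0.0838]
eef_rot: [-3.139, 0.002, 1.702]
ft_force: [-0.7, -0.7, -0.9]
width: 0.599
time: 6.65
tcp_pos: [0.4139, 0.3382, 0.26]
eef_rot: [3.138, -0.003, 1.704]
ft_force: [0.4, 0.4, 0.9]
width: 0.602
t=6.7 pos [413.9 338.2 260. ] yaw 97.6 rp [ 3.138e+00 -3.000e-03] w 56.0 F [0.4 0.4 0.9] 
  shift [-264.3   73.7   10. ] twist -0.2 rows 6.6
```

```bash

python3 -m handwheel '[{"translation":[-38,10,0],"twist":0},{"translation":[-76,21,0],"twist":0},{"translation":[-114,32,0],"twist":0},{"translation":[-152,42,0],"twist":0},{"translation":[-190,53,0],"twist":0}]' 0.4
python3 -m handwheel '[{"translation":[-36,10,5],"twist":0},{"translation":[-68,19,15],"twist":0},{"translation":[-72,20,30],"twist":0},{"translation":[-72,20,50],"twist":0},{"translation":[-72,20,50],"twist":0}]' 0.4
python3 -m handwheel '[{"translation":[0,0,0],"twist":0}]' 0.4
python3 h.py .522 .086 .111; python3 -c "
from h import *
snap('top','top4')"
```

```text
time: 7.07
tcp_pos: [0.4915, 0.1533, 0.2559]
eef_rot: [3.141, -0.0, 1.703]
ft_force: [1.4, 1.4, -1.0]
width: 0.603
time: 7.48
tcp_pos: [0.5197, 0.0854, 0.202]
eef_rot: [-3.137, -0.0, 1.701]
ft_force: [-1.5, 0.8, -0.6]
width: 0.603
time: 7.57
tcp_pos: [0.5202, 0.0863, 0.2051]
eef_rot: [-3.14, -0.0, 1.702]
ft_force: [0.4, 0.5, 0.4]
width: 0.601
t=7.6 pos [520.2  86.3 205.1] yaw 97.5 rp [-3.14 -0.  ] w 55.9 F [0.4 0.5 0.4] 
  shift [-0.5  1.7 94.1] twist -0.3 rows 2.3
```

View pics/top4.png

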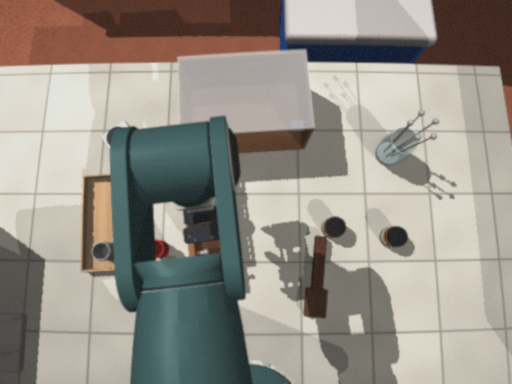

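```bash

python3 -m handwheel '[{"translation":[-0.5,1.5,30],"twist":0},{"translation":[-0.5,1.5,60],"twist":0},{"translation":[-0.5,1.5,82],"twist":0},{"translation":[-0.5,1.5,94],"twist":0},{"translation":[-0.5,1.5,94],"twist":0}]' 0.4
python3 -m handwheel '[{"translation":[0,0,0],"twist":0},{"translation":[0,0,0],"twist":0},{"translation":[0,0,0],"twist":0}]' 0.4
python3 h.py .522 .086 .111
```

```text
time: 8.03
tcp_pos: [0.5215, 0.0864, 0.1099]
eef_rot: [-3.139, -0.0, 1.703]
ft_force: [-0.7, 0.4, 0.6]
width: 0.598
time: 8.28
tcp_pos: [0.5229, 0.0862, 0.1131]
eef_rot: [3.139, 0.0, 1.702]
ft_force: [0.0, 0.2, -0.2]
width: 0.598
t=8.3 pos [522.9  86.2 113.1] yaw 97.5 rp [3.139 0.   ] w 55.6 F [ 0.   0.2 -0.2] 
  shift [-0.1 -0.9  2.1] twist -0.3 rows 0.1
```

```bash

python3 -m handwheel '[{"translation":[0,0,2],"twist":0},{"translation":[0,0,2],"twist":0},{"translation":[0,0,2],"twist":0},{"translation":[0,0,2],"twist":0},{"translation":[0,0,2],"twist":0}]' 1 15
python3 h.py .522 .086 .111
python3 -m handwheel '[{"translation":[0,0,-15],"twist":0},{"translation":[0,0,-45],"twist":0},{"translation":[0,0,-80],"twist":0},{"translation":[0,0,-115],"twist":0},{"translation":[0,0,-145],"twist":0}]' 1
python3 h.py .486 .361 .25
```

```text
time: 8.7
tcp_pos: [0.5223, 0.0861, 0.1096]
eef_rot: [3.141, -0.0, 1.702]
ft_force: [-0.7, -0.2, 5.6]
width: 0.489
t=8.7 pos [522.3  86.1 109.6] yaw 97.5 rp [ 3.141 -0.   ] w 45.5 F [-0.7 -0.2  5.6] 
  shift [-0.  -0.3 -1.4] twist -0.3 rows 0.0
time: 9.12
tcp_pos: [0.522, 0.086, 0.2563]
eef_rot: [3.141, 0.0, 1.702]
ft_force: [0.5, 0.3, 0.4]
width: 0.492
t=9.1 pos [522.   86.  256.3] yaw 97.5 rp [3.141 0.   ] w 45.7 F [0.5 0.3 0.4] 
  shift [277.3   0.4   6.3] twist -0.3 rows 6.7
```

```bash

python3 -m handwheel '[{"translation":[25,0,0],"twist":0},{"translation":[60,0,0],"twist":0},{"translation":[98,0,0],"twist":0},{"translation":[136,0,0],"twist":0},{"translation":[172,0,0],"twist":0}]' 1
python3 -m handwheel '[{"translation":[36,0,20],"twist":0},{"translation":[70,0,50],"twist":0},{"translation":[95,0,80],"twist":0},{"translation":[105,0,110],"twist":0},{"translation":[105,0,130],"twist":0}]' 1
python3 -m handwheel '[{"translation":[0,0,0],"twist":0},{"translation":[0,0,0],"twist":0}]' 1
python3 h.py .486 .361 .066; python3 -c "
from h import *
snap('top','top5')"
```

```text
time: 9.53
tcp_pos: [0.4989, 0.2582, 0.254]
eef_rot: [-3.141, 0.0, 1.702]
ft_force: [0.7, 0.1, -1.4]
width: 0.489
time: 9.95
tcp_pos: [0.4841, 0.3623, 0.1203]
eef_rot: [-3.138, 0.001, 1.705]
ft_force: [-0.2, 0.4, -1.7]
width: 0.489
time: 10.12
tcp_pos: [0.4855, 0.3604, 0.1236]
eef_rot: [-3.14, 0.001, 1.702]
ft_force: [-0.0, -0.3, -0.1]
width: 0.489
t=10.1 pos [485.5 360.4 123.6] yaw 97.5 rp [-3.14e+00  1.00e-03] w 45.5 F [-0.  -0.3 -0.1] 
  shift [ 0.5  0.6 57.6] twist -0.3 rows 1.4
```

View pics/top5.png

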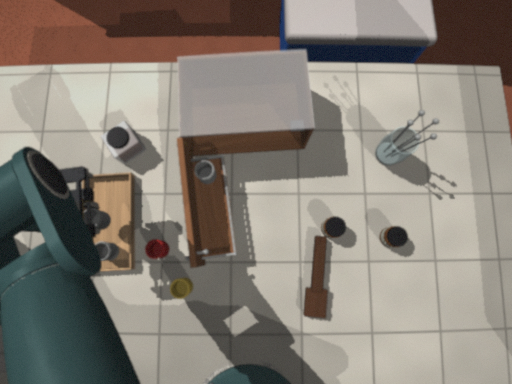

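```bash
python3 -c "
from h import *
print(proj('top',[.411,.356,.067]),proj('top',[.4855,.3604,.125]))
a=cv2.imread('pics/top5.png');cv2.imwrite('pics/c5.png',cv2.resize(a[160:290,60:260],None,fx=4,fy=4,interpolation=cv2.INTER_CUBIC))"
```

```text
[101.18238678 251.38407792] [ 90.93297108 218.20889353]
```

View pics/c5.png

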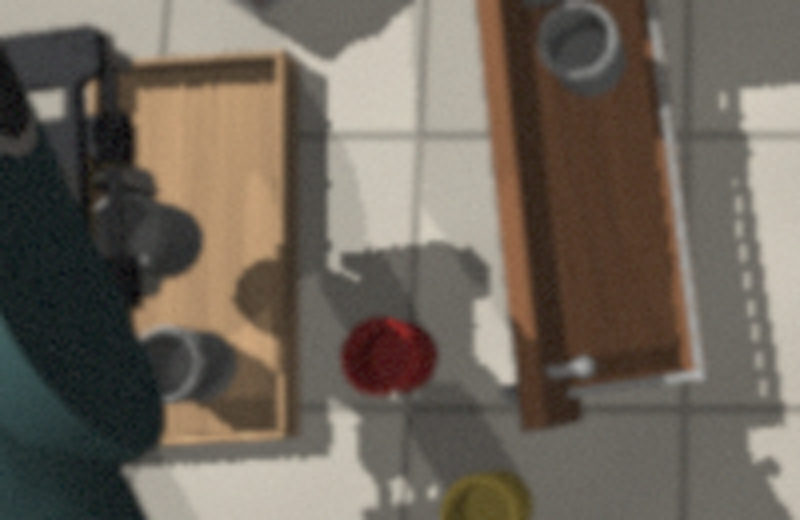

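```bash

python3 -m handwheel '[{"translation":[0,0,15],"twist":0},{"translation":[0,0,30],"twist":0},{"translation":[0,0,42],"twist":0},{"translation":[0,0,48],"twist":0},{"translation":[0,0,48],"twist":0}]' 1
python3 -m handwheel '[{"translation":[0,0,3],"twist":0},{"translation":[0,0,6],"twist":0},{"translation":[0,0,8],"twist":0},{"translation":[0,0,8],"twist":0}]' 1
python3 h.py .486 .361 .066
```

```text
time: 10.58
tcp_pos: [0.4858, 0.3603, 0.0758]
eef_rot: [-3.141, 0.0, 1.702]
ft_force: [0.0, -0.3, -1.4]
width: 0.488
time: 10.92
tcp_pos: [0.4858, 0.3607, 0.0681]
eef_rot: [-3.142, -0.0, 1.702]
ft_force: [0.7, 0.3, -1.4]
width: 0.489
t=10.9 pos [485.8 360.7  68.1] yaw 97.5 rp [-3.142 -0.   ] w 45.5 F [ 0.7  0.3 -1.4] 
  shift [0.3 0.2 2.1] twist -0.3 rows 0.1
```

```bash

python3 -m handwheel '[{"translation":[0,0,2.5],"twist":0},{"translation":[0,0,2.5],"twist":0},{"translation":[0,0,2.5],"twist":0},{"translation":[0,0,2.5],"twist":0}]' 1
python3 h.py .486 .361 .066
python3 -m handwheel '[{"translation":[0,0,0],"twist":0},{"translation":[0,0,0],"twist":0},{"translation":[0,0,0],"twist":0},{"translation":[0,0,-5],"twist":0},{"translation":[0,0,-20],"twist":0}]' 0.4
python3 -m handwheel '[{"translation":[0,0,-35],"twist":0},{"translation":[0,0,-75],"twist":0},{"translation":[0,0,-115],"twist":0},{"translation":[0,0,-150],"twist":0},{"translation":[-20,0,-170],"twist":0}]' 0.4
python3 h.py .602 .103 .25
```

```text
time: 11.25
tcp_pos: [0.4858, 0.3607, 0.0657]
eef_rot: [3.142, -0.0, 1.702]
ft_force: [-0.3, 0.5, -1.0]
width: 0.488
t=11.2 pos [485.8 360.7  65.7] yaw 97.5 rp [ 3.142 -0.   ] w 45.4 F [-0.3  0.5 -1. ] 
  shift [ 0.3  0.2 -0.3] twist -0.3 rows 0.0
time: 11.67
tcp_pos: [0.485, 0.3601, 0.0842]
eef_rot: [-3.139, 0.001, 1.702]
ft_force: [-0.5, 0.3, -0.1]
width: 0.602
time: 12.08
tcp_pos: [0.4884, 0.3426, 0.2607]
eef_rot: [3.138, -0.003, 1.704]
ft_force: [0.9, 0.3, -0.0]
width: 0.604
t=12.1 pos [488.4 342.6 260.7] yaw 97.6 rp [ 3.138e+00 -3.000e-03] w 56.1 F [ 0.9  0.3 -0. ] 
  shift [-252.6   80.7   10.7] twist -0.2 rows 6.4
```

```bash

python3 -m handwheel '[{"translation":[-36,11,0],"twist":0},{"translation":[-72,23,0],"twist":0},{"translation":[-108,34,0],"twist":0},{"translation":[-144,46,0],"twist":0},{"translation":[-180,57,0],"twist":0}]' 0.4
python3 -m handwheel '[{"translation":[-36,12,5],"twist":0},{"translation":[-68,22,15],"twist":0},{"translation":[-72.5,24,30],"twist":0},{"translation":[-72.5,24,50],"twist":0},{"translation":[-72.5,24,50],"twist":0}]' 0.4
python3 -m handwheel '[{"translation":[0,0,0],"twist":0},{"translation":[0,0,0],"twist":0}]' 0.4
python3 h.py .602 .103 .113
```

```text
time: 12.5
tcp_pos: [0.5689, 0.1681, 0.2563]
eef_rot: [3.141, -0.0, 1.702]
ft_force: [0.7, 1.0, 0.4]
width: 0.598
time: 12.92
tcp_pos: [0.6009, 0.1005, 0.202]
eef_rot: [-3.137, -0.0, 1.701]
ft_force: [-0.7, -0.1, 0.1]
width: 0.602
time: 13.08
tcp_pos: [0.6019, 0.1017, 0.2069]
eef_rot: [3.141, -0.0, 1.703]
ft_force: [-0.9, 0.5, -0.1]
width: 0.6
t=13.1 pos [601.9 101.7 206.9] yaw 97.6 rp [ 3.141 -0.   ] w 55.8 F [-0.9  0.5 -0.1] 
  shift [ 1.3  0.3 93.9] twist -0.3 rows 2.3
```

```bash

python3 -m handwheel '[{"translation":[1,0,30],"twist":0},{"translation":[1,0,58],"twist":0},{"translation":[1,0,76],"twist":0},{"translation":[1,0,86],"twist":0},{"translation":[1,0,86],"twist":0}]' 0.4
python3 -m handwheel '[{"translation":[0,0,0],"twist":0},{"translation":[0,0,3],"twist":0},{"translation":[0,0,6],"twist":0},{"translation":[0,0,6],"twist":0}]' 0.4
python3 h.py .602 .103 .113
```

```text
time: 13.5
tcp_pos: [0.6012, 0.1026, 0.1187]
eef_rot: [-3.14, -0.0, 1.703]
ft_force: [-0.3, 0.0, -0.4]
width: 0.6
time: 13.83
tcp_pos: [0.6019, 0.1021, 0.1141]
eef_rot: [3.141, 0.0, 1.702]
ft_force: [0.0, 0.4, -1.4]
width: 0.598
t=13.8 pos [601.9 102.1 114.1] yaw 97.5 rp [3.141 0.   ] w 55.7 F [ 0.   0.4 -1.4] 
  shift [0.8 0.2 1.1] twist -0.3 rows 0.0
```

```bash

python3 -m handwheel '[{"translation":[0.5,0,1],"twist":0},{"translation":[0.5,0,1],"twist":0},{"translation":[0.5,0,1],"twist":0},{"translation":[0.5,0,1],"twist":0},{"translation":[0.5,0,1],"twist":0}]' 1 15
python3 h.py .602 .103 .111
python3 -m handwheel '[{"translation":[0,0,-15],"twist":0},{"translation":[0,0,-45],"twist":0},{"translation":[0,0,-80],"twist":0},{"translation":[0,0,-115],"twist":0},{"translation":[0,0,-145],"twist":0}]' 1
python3 h.py .561 .366 .25
```

```text
time: 14.25
tcp_pos: [0.6017, 0.1026, 0.1128]
eef_rot: [3.141, -0.0, 1.702]
ft_force: [0.4, -0.2, 0.6]
width: 0.499
t=14.2 pos [601.7 102.6 112.8] yaw 97.5 rp [ 3.141 -0.   ] w 46.4 F [ 0.4 -0.2  0.6] 
  shift [0.3 0.3 1.8] twist -0.3 rows 0.0
time: 14.67
tcp_pos: [0.6015, 0.1026, 0.2614]
eef_rot: [3.14, 0.0, 1.702]
ft_force: [0.3, -0.5, -0.9]
width: 0.5
t=14.7 pos [601.5 102.6 261.4] yaw 97.5 rp [3.14 0.  ] w 46.5 F [ 0.3 -0.5 -0.9] 
  shift [266.5  -5.6  11.4] twist -0.3 rows 6.4
```

```bash

python3 -m handwheel '[{"translation":[25,0,0],"twist":0},{"translation":[60,-1,0],"twist":0},{"translation":[98,-2,0],"twist":0},{"translation":[136,-3,0],"twist":0},{"translation":[172,-4,0],"twist":0}]' 1
python3 -m handwheel '[{"translation":[36,-1,20],"twist":0},{"translation":[70,-2,50],"twist":0},{"translation":[94,-2,80],"twist":0},{"translation":[94,-2,105],"twist":0},{"translation":[94,-2,125],"twist":0}]' 1
python3 -m handwheel '[{"translation":[0,0,0],"twist":0},{"translation":[0,0,0],"twist":0}]' 1
python3 h.py .561 .366 .069; python3 -c "
from h import *
print(onz('top',118,137,.086), [onz('top',*p,.07) for p in [(124,158),(103,140),(139,147)]])
a=snap('top','top6');cv2.imwrite('pics/c6.png',cv2.resize(a[100:290,60:260,::-1],None,fx=3.5,fy=3.1,interpolation=cv2.INTER_CUBIC))"
```

```text
time: 15.08
tcp_pos: [0.5745, 0.2743, 0.259]
eef_rot: [3.141, -0.0, 1.702]
ft_force: [0.2, -0.3, -1.0]
width: 0.501
time: 15.5
tcp_pos: [0.5597, 0.3668, 0.1309]
eef_rot: [-3.14, 0.001, 1.704]
ft_force: [0.1, -0.8, -0.8]
width: 0.495
time: 15.67
tcp_pos: [0.5607, 0.3654, 0.1331]
eef_rot: [-3.141, 0.0, 1.702]
ft_force: [0.2, -0.5, -0.2]
width: 0.495
t=15.7 pos [560.7 365.4 133.1] yaw 97.5 rp [-3.141  0.   ] w 46.0 F [ 0.2 -0.5 -0.2] 
  shift [ 0.5  0.4 64.1] twist -0.3 rows 1.5
[0.69298417 0.32706193 0.086     ] [array([0.6429339 , 0.31394776, 0.07      ]), array([0.69076997, 0.37196632, 0.07      ]), array([0.67157346, 0.2775094 , 0.07      ])]
```

View pics/c6.png

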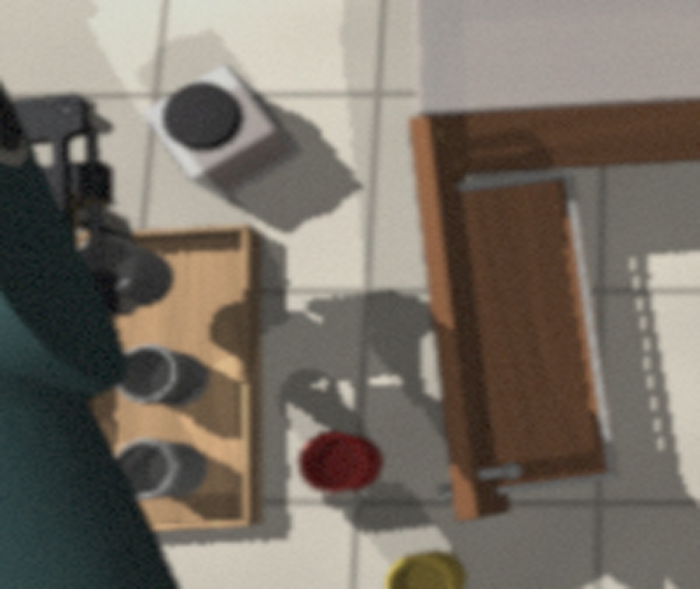

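```bash

python3 -m handwheel '[{"translation":[0,0,18],"twist":0},{"translation":[0,0,36],"twist":0},{"translation":[0,0,48],"twist":0},{"translation":[0,0,54],"twist":0},{"translation":[0,0,54],"twist":0}]' 1
python3 -m handwheel '[{"translation":[0,0,3],"twist":0},{"translation":[0,0,6],"twist":0},{"translation":[0,0,8],"twist":0},{"translation":[0,0,8],"twist":0}]' 1
python3 h.py .561 .366 .068
```

```text
time: 16.13
tcp_pos: [0.5609, 0.3653, 0.0785]
eef_rot: [-3.141, 0.0, 1.702]
ft_force: [-0.3, 0.8, -0.5]
width: 0.5
time: 16.47
tcp_pos: [0.5608, 0.3655, 0.0707]
eef_rot: [3.142, -0.0, 1.702]
ft_force: [-0.6, -0.1, -1.2]
width: 0.498
t=16.5 pos [560.8 365.5  70.7] yaw 97.5 rp [ 3.142 -0.   ] w 46.3 F [-0.6 -0.1 -1.2] 
  shift [0.4 0.2 2.7] twist -0.3 rows 0.1
```

```bash

python3 -m handwheel '[{"translation":[0,0,2.5],"twist":0},{"translation":[0,0,2.5],"twist":0},{"translation":[0,0,2.5],"twist":0},{"translation":[0,0,2.5],"twist":0}]' 1
python3 h.py .561 .366 .068
python3 -m handwheel '[{"translation":[0,0,0],"twist":0},{"translation":[0,0,0],"twist":0},{"translation":[0,0,0],"twist":0},{"translation":[0,0,-5],"twist":0},{"translation":[0,0,-20],"twist":0}]' 0.4
python3 -m handwheel '[{"translation":[0,0,-35],"twist":0},{"translation":[0,0,-75],"twist":0},{"translation":[0,0,-115],"twist":0},{"translation":[0,0,-150],"twist":0},{"translation":[-20,0,-170],"twist":0}]' 0.31
python3 h.py .471 -.211 .25
```

```text
time: 16.8
tcp_pos: [0.5608, 0.3656, 0.0682]
eef_rot: [3.142, -0.0, 1.702]
ft_force: [-0.3, -0.2, -0.6]
width: 0.496
t=16.8 pos [560.8 365.6  68.2] yaw 97.5 rp [ 3.142 -0.   ] w 46.2 F [-0.3 -0.2 -0.6] 
  shift [0.4 0.2 0.2] twist -0.3 rows 0.0
time: 17.22
tcp_pos: [0.56, 0.365, 0.0867]
eef_rot: [-3.139, 0.001, 1.702]
ft_force: [-0.2, 0.5, -0.4]
width: 0.6
time: 17.63
tcp_pos: [0.5633, 0.3477, 0.2646]
eef_rot: [3.136, -0.003, 1.704]
ft_force: [0.4, 0.5, -0.0]
width: 0.689
t=17.6 pos [563.3 347.7 264.6] yaw 97.6 rp [ 3.136e+00 -3.000e-03] w 64.1 F [ 0.4  0.5 -0. ] 
  shift [-541.4 -165.8   14.6] twist -0.2 rows 13.6
```

```bash

python3 -m handwheel '[{"translation":[-38,-12,0],"twist":0},{"translation":[-77,-24,0],"twist":0},{"translation":[-116,-36,0],"twist":0},{"translation":[-155,-47,0],"twist":0},{"translation":[-194,-59,0],"twist":0}]' 0.31
python3 -m handwheel '[{"translation":[-38,-12,0],"twist":0},{"translation":[-77,-24,0],"twist":0},{"translation":[-116,-36,0],"twist":0},{"translation":[-155,-47,0],"twist":0},{"translation":[-194,-59,0],"twist":0}]' 0.31
python3 -c "
from h import *
a=snap('top','top7');a=snap('side','side7')"
python3 h.py .471 -.211 .25
```

```text
time: 18.05
tcp_pos: [0.5296, 0.144, 0.2598]
eef_rot: [3.14, -0.0, 1.703]
ft_force: [1.0, 0.2, 0.3]
width: 0.694
time: 18.47
tcp_pos: [0.4964, -0.0561, 0.26]
eef_rot: [3.14, 0.001, 1.703]
ft_force: [1.0, 0.3, -0.2]
width: 0.691
t=18.6 pos [496.3 -58.9 259.9] yaw 97.2 rp [3.14e+00 2.00e-03] w 64.2 F [-0.1  0.8 -0.6] 
  shift [-147.7  -44.3    9.9] twist -0.6 rows 3.7
```

View pics/top7.png

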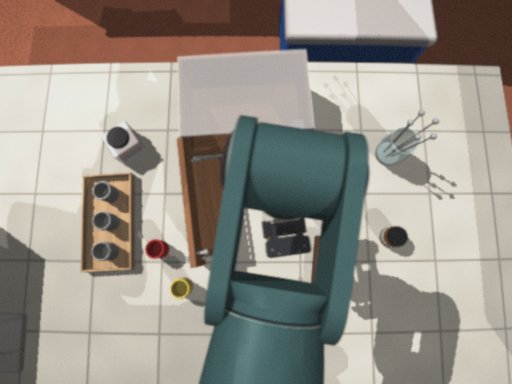

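View pics/side7.png

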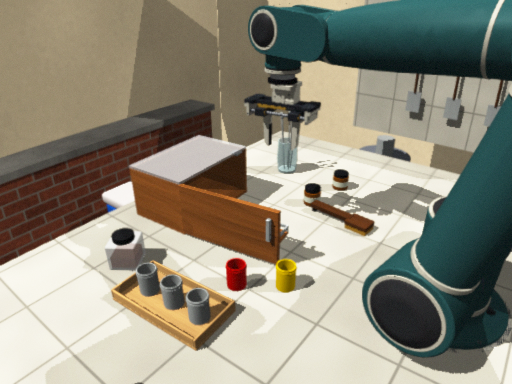

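```bash
python3 -c "
from h import *
print(proj('side',[.471,-.211,.06]),proj('side',[.447,-.364,.06]))"
python3 -m handwheel '[{"translation":[-36,-11,10],"twist":0},{"translation":[-72,-22,30],"twist":0},{"translation":[-110,-33,50],"twist":0},{"translation":[-148,-44,75],"twist":0},{"translation":[-148,-44,100],"twist":0}]' 0.31
python3 -m handwheel '[{"translation":[0,0,0],"twist":0},{"translation":[0,0,0],"twist":0},{"translation":[0,0,0],"twist":0}]' 0.31
python3 h.py .471 -.211 .057
python3 -c "
from h import *
a=snap('side','side8');cv2.imwrite('pics/c8.png',cv2.resize(a[80:280,220:420,::-1],None,fx=3,fy=3,interpolation=cv2.INTER_CUBIC))"
```

```text
[311.95592062 186.06653207] [340.36356444 171.50038936]
time: 18.98
tcp_pos: [0.473, -0.2105, 0.16]
eef_rot: [3.139, 0.003, 1.7]
ft_force: [1.0, 0.6, 0.1]
width: 0.69
time: 19.23
tcp_pos: [0.4739, -0.2061, 0.1604]
eef_rot: [3.14, 0.001, 1.703]
ft_force: [-0.2, -0.5, 1.1]
width: 0.689
t=19.2 pos [ 473.9 -206.1  160.4] yaw 97.6 rp [3.14e+00 1.00e-03] w 64.1 F [-0.2 -0.5  1.1] 
  shift [ -4.5  -3.5 103.4] twist -0.3 rows 2.5
```

View pics/c8.png

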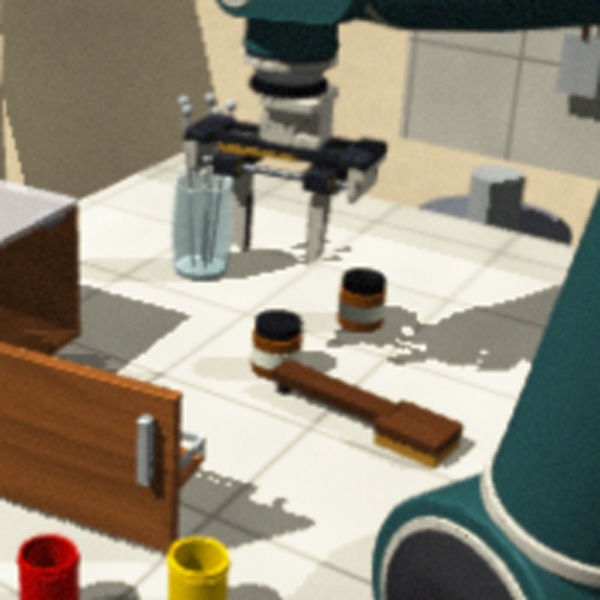

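```bash

python3 -m handwheel '[{"translation":[-4.5,-3.5,25],"twist":0},{"translation":[-4.5,-3.5,55],"twist":0},{"translation":[-4.5,-3.5,80],"twist":0},{"translation":[-4.5,-3.5,93],"twist":0},{"translation":[-4.5,-3.5,93],"twist":0}]' 0.31
python3 -m handwheel '[{"translation":[0,0,3],"twist":0},{"translation":[0,0,6],"twist":0},{"translation":[0,0,8],"twist":0},{"translation":[0,0,8],"twist":0},{"translation":[0,0,8],"twist":0}]' 0.31
python3 h.py .471 -.211 .057
```

```text
time: 19.7
tcp_pos: [0.47, -0.2107, 0.0639]
eef_rot: [-3.14, -0.001, 1.703]
ft_force: [-0.7, 0.2, 0.0]
width: 0.69
time: 20.12
tcp_pos: [0.4705, -0.2119, 0.0579]
eef_rot: [3.141, 0.0, 1.702]
ft_force: [0.1, 0.1, 0.3]
width: 0.689
t=20.1 pos [ 470.5 -211.9   57.9] yaw 97.5 rp [3.141 0.   ] w 64.1 F [0.1 0.1 0.3] 
  shift [0.9 0.6 0.9] twist -0.3 rows 0.0
```

```bash

python3 -m handwheel '[{"translation":[0.5,0,1],"twist":0},{"translation":[0.5,0,1],"twist":0},{"translation":[0.5,0,1],"twist":0},{"translation":[0.5,0,1],"twist":0},{"translation":[0.5,0,1],"twist":0}]' 1 25
python3 h.py .471 -.211 .057
python3 -m handwheel '[{"translation":[0,0,-8],"twist":0},{"translation":[0,0,-25],"twist":0},{"translation":[0,0,-50],"twist":0},{"translation":[0,0,-80],"twist":0},{"translation":[0,0,-105],"twist":0}]' 1
python3 -m handwheel '[{"translation":[0,0,-30],"twist":0},{"translation":[0,0,-50],"twist":0},{"translation":[0,0,-50],"twist":0}]' 1
python3 -c "
from h import *
a=snap('side','side9');cv2.imwrite('pics/c9.png',cv2.resize(a[80:280,220:420,::-1],None,fx=3,fy=3,interpolation=cv2.INTER_CUBIC))"
python3 h.py .4414 .0788 .22
```

```text
time: 20.53
tcp_pos: [0.4702, -0.2113, 0.0563]
eef_rot: [3.141, 0.0, 1.702]
ft_force: [-0.7, -0.0, 1.9]
width: 0.578
t=20.5 pos [ 470.2 -211.3   56.3] yaw 97.5 rp [3.141 0.   ] w 53.7 F [-0.7 -0.   1.9] 
  shift [ 0.2  0.8 -0.7] twist -0.3 rows 0.0
time: 20.95
tcp_pos: [0.47, -0.2113, 0.1633]
eef_rot: [3.141, 0.0, 1.702]
ft_force: [0.8, 0.3, -1.5]
width: 0.573
time: 21.2
tcp_pos: [0.4711, -0.2118, 0.2163]
eef_rot: [3.137, 0.003, 1.702]
ft_force: [0.6, 0.0, -0.2]
width: 0.575
t=21.2 pos [ 470.7 -211.6  213.5] yaw 97.5 rp [3.139e+00 2.000e-03] w 53.7 F [ 0.1  0.5 -2.4] 
  shift [291.8   9.   -6.5] twist -0.3 rows 7.0
```

View pics/c9.png

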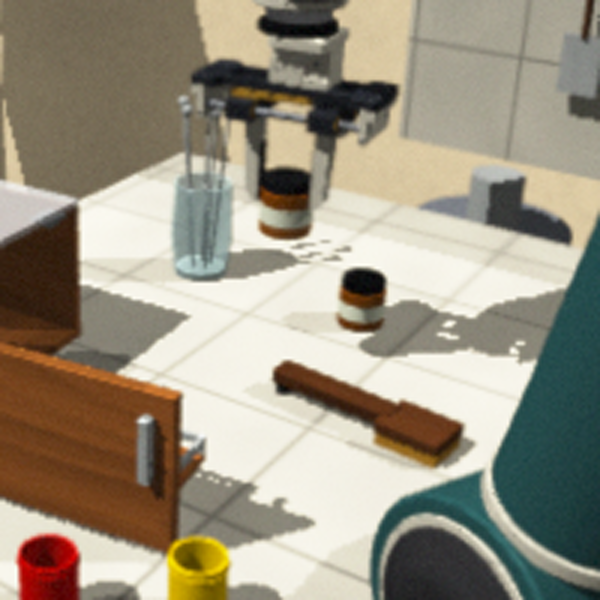

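```bash
python3 -c "
from h import *
a=np.array([.9906,.1366]);n=np.array([.1366,-.9906])
for p in [(605,470),(570,178),(480,473),(460,188)]:
    X=onz('top',(p[0]+.5)/3.5-.5+60,(p[1]+.5)/3.1-.5+100,.068)[:2]; print(p,X,X@a,X@n)"
```

```text
(605, 470) [0.41248965 0.03834907] 0.41385072849864435 0.01835749712284571
(570, 178) [0.64513649 0.06562752] 0.6480369229020841 0.02311502191798404
(480, 473) [0.41014768 0.12371353] 0.4231915569992763 -0.06652445179493105
(460, 188) [0.63691786 0.1443246 ] 0.6506455677732337 -0.05596496862048011
```

```bash

python3 -m handwheel '[{"translation":[20,1,0],"twist":0},{"translation":[50,2,0],"twist":0},{"translation":[88,3,0],"twist":0},{"translation":[126,4,0],"twist":0},{"translation":[164,5,0],"twist":0}]' 1
python3 -m handwheel '[{"translation":[38,1,0],"twist":0},{"translation":[76,2,0],"twist":0},{"translation":[106,3,0],"twist":0},{"translation":[122,3,0],"twist":0},{"translation":[126,3,0],"twist":0}]' 1
python3 -m handwheel '[{"translation":[0,0,0],"twist":0},{"translation":[0,0,0],"twist":0},{"translation":[0,0,0],"twist":0}]' 1
python3 h.py .4424 .0787 .15
```

```text
time: 21.67
tcp_pos: [0.4525, -0.0467, 0.2095]
eef_rot: [-3.14, -0.001, 1.701]
ft_force: [0.6, -0.2, -1.6]
width: 0.573
time: 22.08
tcp_pos: [0.4391, 0.0794, 0.2097]
eef_rot: [-3.14, -0.0, 1.705]
ft_force: [0.2, -0.4, -1.0]
width: 0.574
time: 22.33
tcp_pos: [0.4401, 0.0763, 0.2106]
eef_rot: [-3.141, 0.0, 1.701]
ft_force: [0.5, -0.1, -2.5]
width: 0.572
t=22.3 pos [440.1  76.3 210.6] yaw 97.5 rp [-3.141  0.   ] w 53.2 F [ 0.5 -0.1 -2.5] 
  shift [ 2.1  2.6 60.6] twist -0.4 rows 1.5
```

```bash

python3 -m handwheel '[{"translation":[2,2.5,18],"twist":0},{"translation":[2,2.5,40],"twist":0},{"translation":[2,2.5,62],"twist":0},{"translation":[2,2.5,80],"twist":0},{"translation":[2,2.5,90],"twist":0}]' 1
python3 -m handwheel '[{"translation":[0,0,0],"twist":0},{"translation":[0,0,3],"twist":0},{"translation":[0,0,6],"twist":0},{"translation":[0,0,9],"twist":0},{"translation":[0,0,9],"twist":0}]' 1
python3 h.py .4424 .0787 .107
```

```text
time: 22.75
tcp_pos: [0.4417, 0.0784, 0.1188]
eef_rot: [-3.139, 0.0, 1.701]
ft_force: [-0.6, -0.0, -1.4]
width: 0.573
time: 23.17
tcp_pos: [0.4424, 0.0795, 0.1123]
eef_rot: [3.141, -0.0, 1.702]
ft_force: [0.4, -0.5, -2.1]
width: 0.574
t=23.2 pos [442.4  79.5 112.3] yaw 97.5 rp [ 3.141 -0.   ] w 53.4 F [ 0.4 -0.5 -2.1] 
  shift [-0.8 -0.1  5.3] twist -0.3 rows 0.1
```

```bash

python3 -m handwheel '[{"translation":[0,0,2],"twist":0},{"translation":[0,0,4],"twist":0},{"translation":[0,0,5],"twist":0},{"translation":[0,0,5],"twist":0},{"translation":[0,0,5],"twist":0}]' 1
python3 h.py .4424 .0787 .107
```

```text
time: 23.58
tcp_pos: [0.4423, 0.0796, 0.1072]
eef_rot: [-3.142, -0.0, 1.702]
ft_force: [0.4, 0.5, -1.1]
width: 0.574
t=23.6 pos [442.3  79.6 107.2] yaw 97.5 rp [-3.142 -0.   ] w 53.4 F [ 0.4  0.5 -1.1] 
  shift [-0.9 -0.   0.2] twist -0.3 rows 0.0
```

```bash

python3 -m handwheel '[{"translation":[0,0,1],"twist":0},{"translation":[0,0,1],"twist":0},{"translation":[0,0,1],"twist":0},{"translation":[0,0,1],"twist":0},{"translation":[0,0,1],"twist":0}]' 1
python3 -m handwheel '[{"translation":[0,0,0],"twist":0},{"translation":[0,0,0],"twist":0},{"translation":[0,0,0],"twist":0},{"translation":[0,0,-5],"twist":0},{"translation":[0,0,-20],"twist":0}]' 0.31
python3 -m handwheel '[{"translation":[0,0,-25],"twist":0},{"translation":[0,0,-60],"twist":0},{"translation":[0,0,-90],"twist":0},{"translation":[-30,0,-120],"twist":0},{"translation":[-70,0,-120],"twist":0}]' 0.31
python3 h.py .447 -.364 .25
```

```text
time: 24.0
tcp_pos: [0.4424, 0.0795, 0.1063]
eef_rot: [3.141, -0.0, 1.702]
ft_force: [0.6, 0.9, 0.0]
width: 0.573
time: 24.42
tcp_pos: [0.4415, 0.0794, 0.1249]
eef_rot: [-3.139, -0.0, 1.702]
ft_force: [0.8, 0.3, -1.1]
width: 0.69
time: 24.83
tcp_pos: [0.4525, 0.011, 0.2527]
eef_rot: [3.134, 0.001, 1.706]
ft_force: [2.1, 0.1, 0.4]
width: 0.69
t=24.8 pos [452.5  11.  252.7] yaw 97.8 rp [3.134e+00 1.000e-03] w 64.2 F [2.1 0.1 0.4] 
  shift [-370.8  -56.1    2.7] twist -0.1 rows 9.0
```

```bash

python3 -m handwheel '[{"translation":[-38,-6,0],"twist":0},{"translation":[-77,-12,0],"twist":0},{"translation":[-116,-18,0],"twist":0},{"translation":[-154,-24,0],"twist":0},{"translation":[-192,-29,0],"twist":0}]' 0.31
python3 -c "
from h import *
print(onz('top',395,150,0.22),onz('top',434,137,.3),onz('top',410,122,.3))
a=snap('top','top10');a=snap('side','side10')
cv2.imwrite('pics/c10.png',cv2.resize(a[120:300,180:380,::-1],None,fx=3.3,fy=3.3,interpolation=cv2.INTER_CUBIC))"
python3 h.py .447 -.364 .25
```

```text
time: 25.25
tcp_pos: [0.4473, -0.186, 0.2468]
eef_rot: [3.141, 0.0, 1.702]
ft_force: [0.3, 0.1, 0.3]
width: 0.692
[ 0.61844038 -0.30797552  0.22      ] [ 0.62015934 -0.35128273  0.3       ] [ 0.64948427 -0.30746536  0.3       ]
t=25.4 pos [ 447.2 -188.1  246.2] yaw 97.3 rp [-3.141e+00  1.000e-03] w 64.4 F [-0.   0.3 -1.5] 
  shift [-174.4  -22.5   -3.8] twist -0.6 rows 4.2
```

View pics/top10.png

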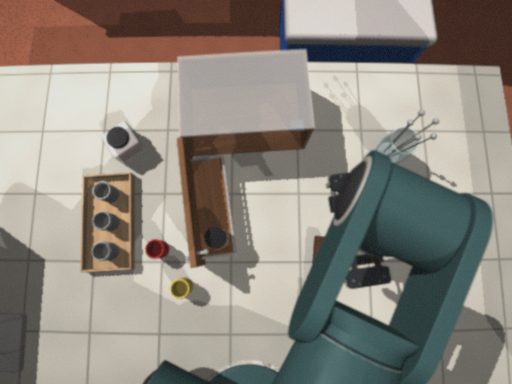

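View pics/c10.png

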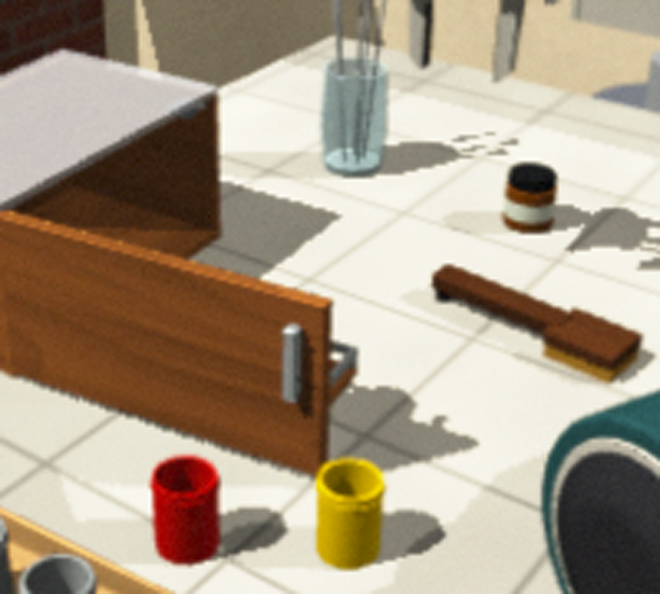

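```bash

python3 -m handwheel '[{"translation":[-38,-5,5],"twist":0},{"translation":[-77,-10,15],"twist":0},{"translation":[-116,-15,35],"twist":0},{"translation":[-150,-19,60],"twist":0},{"translation":[-172,-22.5,85],"twist":0}]' 0.31
python3 -m handwheel '[{"translation":[0,0,0],"twist":0},{"translation":[0,0,0],"twist":0},{"translation":[0,0,0],"twist":0}]' 0.31
python3 h.py .447 -.364 .057
python3 -c "
from h import *
a=snap('side','side11');cv2.imwrite('pics/c11.png',cv2.resize(a[80:280,220:420,::-1],None,fx=3,fy=3,interpolation=cv2.INTER_CUBIC))"
```

```text
time: 25.77
tcp_pos: [0.4483, -0.3597, 0.1612]
eef_rot: [3.14, 0.001, 1.702]
ft_force: [1.0, -0.1, -0.2]
width: 0.691
time: 26.02
tcp_pos: [0.4485, -0.3569, 0.1621]
eef_rot: [3.141, 0.0, 1.702]
ft_force: [0.9, 0.0, 0.6]
width: 0.69
t=26.0 pos [ 448.5 -356.9  162.1] yaw 97.5 rp [3.141 0.   ] w 64.2 F [0.9 0.  0.6] 
  shift [ -6.8  -2.4 105.1] twist -0.3 rows 2.5
```

View pics/c11.png

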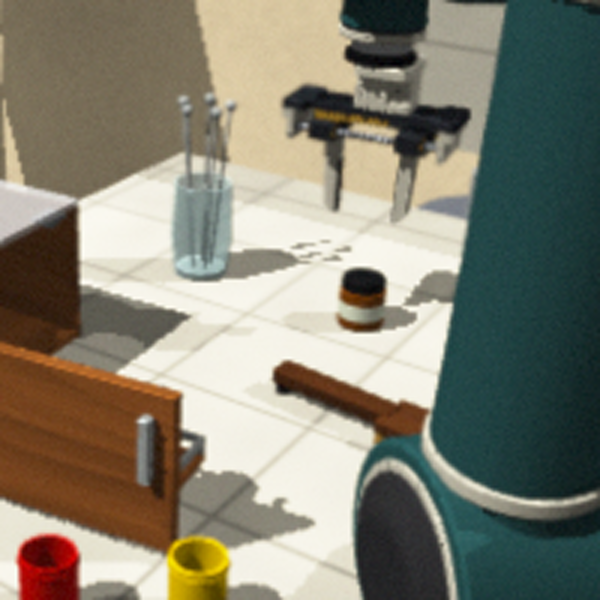

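```bash

python3 -m handwheel '[{"translation":[-6.8,-2.4,25],"twist":0},{"translation":[-6.8,-2.4,55],"twist":0},{"translation":[-6.8,-2.4,80],"twist":0},{"translation":[-6.8,-2.4,94],"twist":0},{"translation":[-6.8,-2.4,94],"twist":0}]' 0.31
python3 -m handwheel '[{"translation":[0,0,3],"twist":0},{"translation":[0,0,6],"twist":0},{"translation":[0,0,8],"twist":0},{"translation":[0,0,8],"twist":0},{"translation":[0,0,8],"twist":0}]' 0.31
python3 h.py .447 -.364 .057
```

```text
time: 26.48
tcp_pos: [0.4463, -0.3631, 0.0655]
eef_rot: [-3.14, -0.002, 1.703]
ft_force: [-0.4, 0.2, -1.3]
width: 0.69
time: 26.9
tcp_pos: [0.4469, -0.3647, 0.0599]
eef_rot: [3.141, 0.001, 1.702]
ft_force: [0.4, 0.3, -0.0]
width: 0.687
t=26.9 pos [ 446.9 -364.7   59.9] yaw 97.5 rp [3.141e+00 1.000e-03] w 63.9 F [ 0.4  0.3 -0. ] 
  shift [0.7 0.2 2.9] twist -0.3 rows 0.1
```

```bash

python3 -m handwheel '[{"translation":[0.5,0,3],"twist":0},{"translation":[0.5,0,3],"twist":0},{"translation":[0.5,0,3],"twist":0}]' 0.31 25
python3 -m handwheel '[{"translation":[0,0,0],"twist":0},{"translation":[0,0,0],"twist":0},{"translation":[0,0,0],"twist":0},{"translation":[0,0,0],"twist":0},{"translation":[0,0,0],"twist":0}]' 1 25
python3 h.py .447 -.364 .057
python3 -m handwheel '[{"translation":[0,0,-8],"twist":0},{"translation":[0,0,-25],"twist":0},{"translation":[0,0,-50],"twist":0},{"translation":[0,0,-80],"twist":0},{"translation":[0,0,-105],"twist":0}]' 1
python3 -m handwheel '[{"translation":[0,0,-30],"twist":0},{"translation":[0,0,-50],"twist":0},{"translation":[0,0,-50],"twist":0}]' 1
python3 -c "
from h import *
a=snap('side','side12');a=snap('top','top12')"
python3 h.py .5226 .0897 .22
```

```text
time: 27.15
tcp_pos: [0.4465, -0.364, 0.0561]
eef_rot: [-3.142, -0.0, 1.702]
ft_force: [-0.3, 0.1, -0.5]
width: 0.688
time: 27.57
tcp_pos: [0.4466, -0.3641, 0.0562]
eef_rot: [3.142, 0.0, 1.702]
ft_force: [-1.0, -0.1, 1.1]
width: 0.572
t=27.6 pos [ 446.6 -364.1   56.2] yaw 97.5 rp [3.142 0.   ] w 53.2 F [-1.  -0.1  1.1] 
  shift [ 0.   0.4 -0.8] twist -0.3 rows 0.0
time: 27.98
tcp_pos: [0.4465, -0.3639, 0.1632]
eef_rot: [3.141, 0.0, 1.702]
ft_force: [0.6, -0.9, -2.5]
width: 0.575
time: 28.23
tcp_pos: [0.4474, -0.3648, 0.2164]
eef_rot: [3.137, 0.005, 1.702]
ft_force: [0.2, -0.5, -1.2]
width: 0.576
t=28.3 pos [ 446.6 -364.1  211.3] yaw 97.5 rp [3.141e+00 1.000e-03] w 53.3 F [-0.5  0.  -3.7] 
  shift [439.9 134.8  -8.7] twist -0.3 rows 11.0
```

View pics/top12.png

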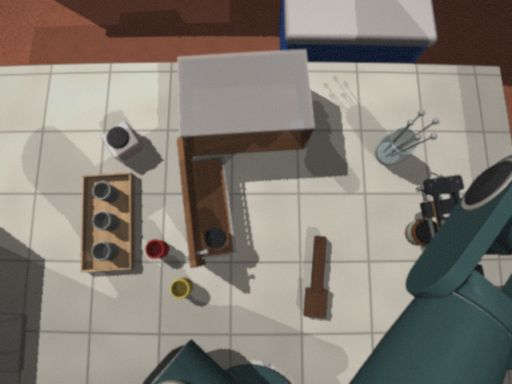

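View pics/side12.png

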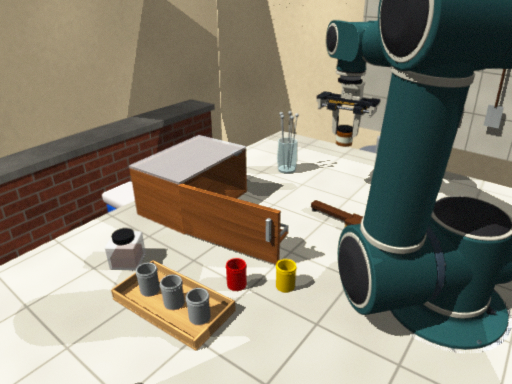

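```bash

python3 -m handwheel '[{"translation":[20,6,-2],"twist":0},{"translation":[52,16,-4],"twist":0},{"translation":[90,28,-6],"twist":0},{"translation":[128,40,-8],"twist":0},{"translation":[166,52,-8],"twist":0}]' 1
python3 -m handwheel '[{"translation":[38,12,0],"twist":0},{"translation":[76,24,0],"twist":0},{"translation":[114,36,0],"twist":0},{"translation":[152,48,0],"twist":0},{"translation":[190,60,0],"twist":0}]' 1
python3 h.py .5296 .0907 .22
```

```text
time: 28.75
tcp_pos: [0.4758, -0.1909, 0.2174]
eef_rot: [-3.14, -0.001, 1.701]
ft_force: [1.3, 0.3, -2.0]
width: 0.571
time: 29.17
tcp_pos: [0.5102, 0.0056, 0.2172]
eef_rot: [-3.139, -0.0, 1.702]
ft_force: [1.2, -0.8, -2.7]
width: 0.572
t=29.2 pos [510.2   5.6 217.2] yaw 97.5 rp [-3.139 -0.   ] w 53.2 F [ 1.2 -0.8 -2.7] 
  shift [81.8 30.4 -2.8] twist -0.3 rows 2.1
```

```bash

python3 -m handwheel '[{"translation":[36,13,0],"twist":0},{"translation":[62,23,0],"twist":0},{"translation":[74,29,0],"twist":0},{"translation":[78,30,0],"twist":0},{"translation":[78,30,0],"twist":0}]' 1
python3 -m handwheel '[{"translation":[0,0,0],"twist":0},{"translation":[0,0,0],"twist":0},{"translation":[0,0,0],"twist":0}]' 1
python3 h.py .5296 .0907 .107
```

```text
time: 29.58
tcp_pos: [0.5301, 0.0851, 0.2177]
eef_rot: [-3.139, 0.0, 1.703]
ft_force: [0.2, -1.1, -1.6]
width: 0.573
time: 29.83
tcp_pos: [0.5304, 0.0836, 0.2191]
eef_rot: [3.142, 0.0, 1.701]
ft_force: [-0.6, -1.0, -2.4]
width: 0.571
t=29.8 pos [530.4  83.6 219.1] yaw 97.4 rp [3.142 0.   ] w 53.1 F [-0.6 -1.  -2.4] 
  shift [  7.1   0.2 112.1] twist -0.4 rows 2.7
```

```bash

python3 -m handwheel '[{"translation":[6,0,18],"twist":0},{"translation":[6,0,40],"twist":0},{"translation":[6,0,65],"twist":0},{"translation":[6,0,85],"twist":0},{"translation":[6,0,98],"twist":0}]' 1
python3 -m handwheel '[{"translation":[0,0,0],"twist":0},{"translation":[0,0,3],"twist":0},{"translation":[0,0,6],"twist":0},{"translation":[0,0,8],"twist":0},{"translation":[0,0,8],"twist":0}]' 1
python3 h.py .5296 .0907 .107
```

```text
time: 30.25
tcp_pos: [0.5289, 0.0899, 0.119]
eef_rot: [-3.14, 0.0, 1.701]
ft_force: [-0.4, 0.2, -2.8]
width: 0.573
time: 30.67
tcp_pos: [0.5299, 0.0907, 0.1136]
eef_rot: [3.141, -0.0, 1.702]
ft_force: [0.1, 0.3, -2.8]
width: 0.574
t=30.7 pos [529.9  90.7 113.6] yaw 97.5 rp [ 3.141 -0.   ] w 53.4 F [ 0.1  0.3 -2.8] 
  shift [-0.  -0.3  6.6] twist -0.3 rows 0.2
```

```bash

python3 -m handwheel '[{"translation":[0,0,3],"twist":0},{"translation":[0,0,5],"twist":0},{"translation":[0,0,7],"twist":0},{"translation":[0,0,7],"twist":0},{"translation":[0,0,7],"twist":0}]' 1
python3 h.py .5296 .0907 .107
python3 -m handwheel '[{"translation":[0,0,0.5],"twist":0},{"translation":[0,0,0.5],"twist":0},{"translation":[0,0,0.5],"twist":0},{"translation":[0,0,-5],"twist":0},{"translation":[0,0,-20],"twist":0}]' 0.33
python3 -m handwheel '[{"translation":[0,0,-25],"twist":0},{"translation":[0,0,-60],"twist":0},{"translation":[0,0,-100],"twist":0},{"translation":[0,0,-140],"twist":0},{"translation":[0,0,-180],"twist":0}]' 0.33
python3 -c "
from h import *
a=snap('side','side13');a=snap('top','top13')"
python3 h.py .28 .30 .25
```

```text
time: 31.08
tcp_pos: [0.5297, 0.0908, 0.1062]
eef_rot: [3.141, 0.0, 1.702]
ft_force: [0.1, 0.4, -2.4]
width: 0.58
t=31.1 pos [529.7  90.8 106.2] yaw 97.5 rp [3.141 0.   ] w 54.0 F [ 0.1  0.4 -2.4] 
  shift [-0.1 -0.1 -0.8] twist -0.3 rows 0.0
time: 31.5
tcp_pos: [0.5289, 0.0907, 0.1249]
eef_rot: [-3.139, -0.0, 1.702]
ft_force: [-0.2, 0.6, -0.0]
width: 0.669
time: 31.92
tcp_pos: [0.5292, 0.0907, 0.3087]
eef_rot: [3.141, 0.0, 1.702]
ft_force: [0.3, -0.7, -0.3]
width: 0.668
t=32.0 pos [530.7  90.9 313.9] yaw 97.5 rp [3.132 0.   ] w 62.4 F [ 0.5  0.2 -0.3] 
  shift [ 240.1 -221.1   63.9] twist -0.3 rows 8.0
```

View pics/top13.png

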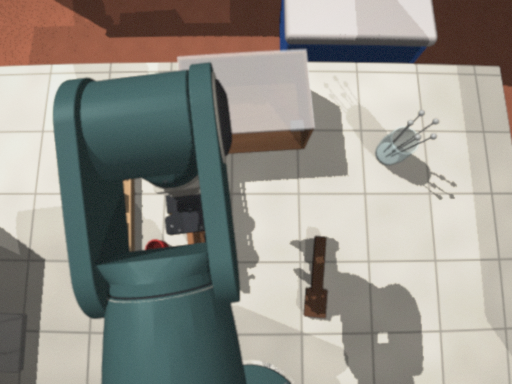

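View pics/side13.png

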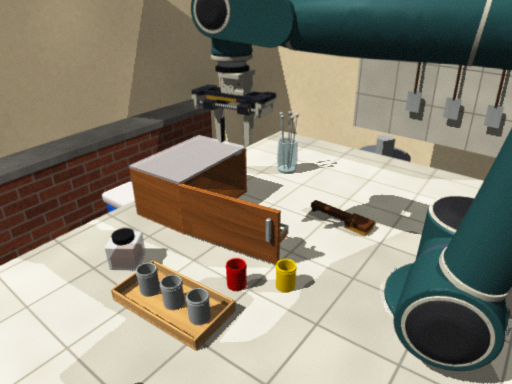

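```bash
python3 -c "
from h import *
np.set_printoptions(precision=4,suppress=True)
a=np.array([.9906,.1366]);n=np.array([.1366,-.9906])
for p,z in [((268.5,218.5),.14),((268.5,241),.08)]:
    X=onz('side',*p,z); print('strip',X,X[:2]@a,X[:2]@n)
im=cv2.imread('pics/top0.png');cv2.imwrite('pics/c14.png',cv2.resize(im[40:170,165:325],None,fx=5,fy=4.6,interpolation=cv2.INTER_CUBIC))
print('red',onz('top',156,247,.062),'yel',onz('top',180,286,.062))
"
```

```text
strip [0.3964 0.1317 0.14  ] 0.41068767209641616 -0.07629494998648174
strip [0.3932 0.135  0.08  ] 0.4079692391710822 -0.08000858909581114
red [0.4224 0.224  0.062 ] yel [0.3308 0.1627 0.062 ]
```

View pics/c14.png

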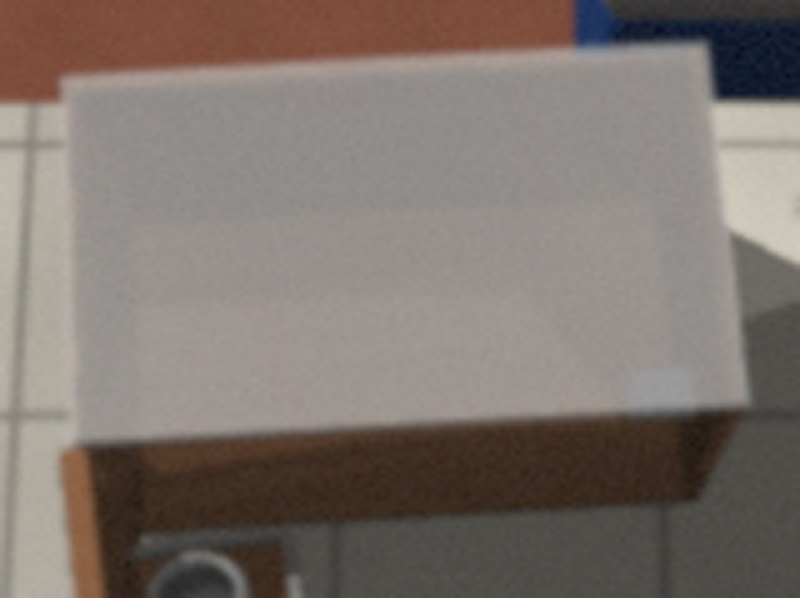

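```bash
python3 -c "
from h import *
np.set_printoptions(precision=4,suppress=True)
a=np.array([.9906,.1366]);n=np.array([.1366,-.9906])
def c(x,y): return (x+.5)/5-.5+165,(y+.5)/4.6-.5+40
A,B=onz('top',*c(78,443),.165),onz('top',*c(748,405),.165);print(A,B,np.linalg.norm(A-B),np.degrees(np.arctan2(*(A-B)[1::-1])))
for p in [(62,453),(95,452)]:
    X=onz('top',*c(*p),.16);print('panel',X,X[:2]@a,X[:2]@n)
# hinge
H=a*.681+n*(-.0558+.001);print('H',H)
th=np.degrees(np.arctan2(*(B-A)[1::-1]));print('closed dir',th,'door dir',187.85)
for ang in list(np.linspace(187.85,th%360,9)):
    u=np.array([np.cos(np.radians(ang)),np.sin(np.radians(ang))]); out=np.array([u[1],-u[0]])
    P=H+u*.215+out*(.015+.0075); print('door %.1f'%ang,'dir',u,'out',out,'tcp',P,'yaw',ang-90)
"
```

```text
[0.6676 0.1532 0.165 ] [ 0.6871 -0.1495  0.165 ] 0.30336443973542027 93.693295305776
panel [0.6642 0.1613 0.16  ] 0.679949192397721 -0.06910620512065022
panel [0.6646 0.1464 0.16  ] 0.678352231964631 -0.054189437074439885
H [0.6671 0.1473]
closed dir -86.306704694224 door dir 187.85
door 187.8 dir [-0.9906 -0.1366] out [-0.1366  0.9906] tcp [0.4511 0.1402] yaw 97.85
door 198.6 dir [-0.9479 -0.3186] out [-0.3186  0.9479] tcp [0.4561 0.1001] yaw 108.58041191322201
door 209.3 dir [-0.872  -0.4895] out [-0.4895  0.872 ] tcp [0.4686 0.0617] yaw 119.310823826444
door 220.0 dir [-0.7656 -0.6433] out [-0.6433  0.7656] tcp [0.488  0.0262] yaw 130.041235739666
door 230.8 dir [-0.6324 -0.7746] out [-0.7746  0.6324] tcp [ 0.5137 -0.005 ] yaw 140.77164765288802
door 241.5 dir [-0.4771 -0.8788] out [-0.8788  0.4771] tcp [ 0.5448 -0.0309] yaw 151.50205956611
door 252.2 dir [-0.3052 -0.9523] out [-0.9523  0.3052] tcp [ 0.5801 -0.0506] yaw 162.23247147933202
door 263.0 dir [-0.1225 -0.9925] out [-0.9925  0.1225] tcp [ 0.6184 -0.0633] yaw 172.96288339255403
door 273.7 dir [ 0.0644 -0.9979] out [-0.9979 -0.0644] tcp [ 0.6585 -0.0687] yaw 183.69329530577602
```

```bash

python3 h.py .446 .185 .30
python3 -m handwheel '[{"translation":[30,-20,0],"twist":0},{"translation":[60,-40,0],"twist":0},{"translation":[90,-60,0],"twist":0},{"translation":[104,-70,10],"twist":0},{"translation":[104,-72,10],"twist":0}]' 1 30
python3 -m handwheel '[{"translation":[0,0,25],"twist":0},{"translation":[0,0,60],"twist":0},{"translation":[0,0,100],"twist":0},{"translation":[0,0,135],"twist":0},{"translation":[0,0,155],"twist":0}]' 1
python3 -m handwheel '[{"translation":[0,0,0],"twist":0},{"translation":[0,0,0],"twist":0},{"translation":[0,0,0],"twist":0}]' 1
python3 h.py .4511 .1402 .125
python3 -c "
from h import *
a=snap('side','side14');a=snap('top','top14')
cv2.imwrite('pics/c15.png',cv2.resize(cv2.imread('pics/side14.png')[120:300,180:380],None,fx=3.3,fy=3.3,interpolation=cv2.INTER_CUBIC))"
```

```text
t=32.0 pos [530.7  90.9 313.9] yaw 97.5 rp [3.132 0.   ] w 62.4 F [ 0.5  0.2 -0.3] 
  shift [104.4 -71.6  13.9] twist -0.3 rows 3.1
time: 32.43
tcp_pos: [0.4427, 0.1863, 0.2954]
eef_rot: [-3.141, -0.0, 1.705]
ft_force: [-0.1, -0.9, -0.0]
width: 0.358
time: 32.85
tcp_pos: [0.4437, 0.1835, 0.1374]
eef_rot: [-3.138, 0.001, 1.702]
ft_force: [0.3, -0.5, -0.6]
width: 0.021
time: 33.1
tcp_pos: [0.4455, 0.1844, 0.1432]
eef_rot: [3.14, -0.0, 1.702]
ft_force: [0.7, -0.4, 1.4]
width: 0.004
t=33.1 pos [445.5 184.4 143.2] yaw 97.5 rp [ 3.14 -0.  ] w 0.4 F [ 0.7 -0.4  1.4] 
  shift [-44.6  -0.3  18.2] twist -0.3 rows 1.2
```

View pics/c15.png

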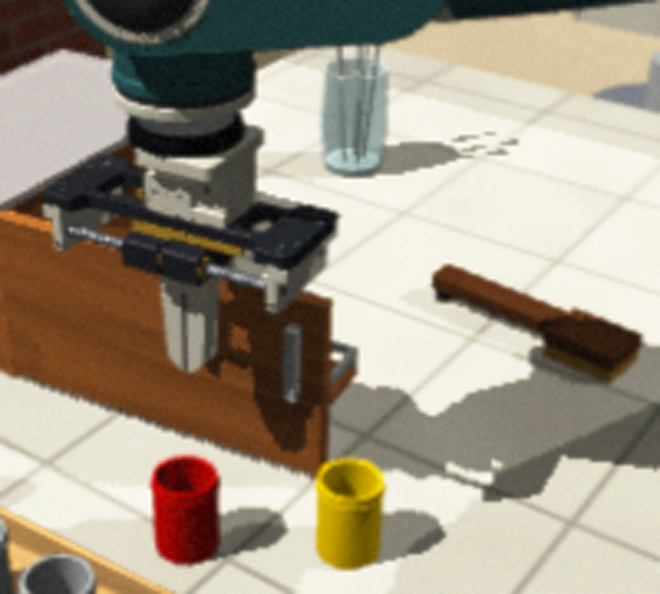

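View pics/top14.png

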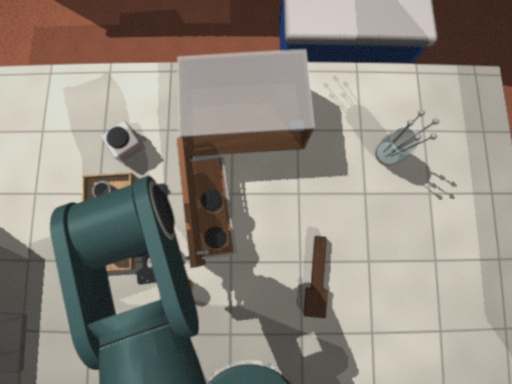

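```bash

python3 -m handwheel '[{"translation":[-8,0,6],"twist":0},{"translation":[-16,0,12],"twist":0},{"translation":[-24,0,16],"twist":0},{"translation":[-32,0,16],"twist":0},{"translation":[-36,0,16],"twist":0}]' 1
python3 -m handwheel '[{"translation":[-2,0,0],"twist":0},{"translation":[-4,0,0],"twist":0},{"translation":[-6,0,0],"twist":0},{"translation":[-8,0,0],"twist":0},{"translation":[-10,0,0],"twist":0}]' 1
python3 h.py .4511 .1402 .125
```

```text
time: 33.62
tcp_pos: [0.4494, 0.1474, 0.1248]
eef_rot: [-3.141, 0.0, 1.701]
ft_force: [0.4, -0.3, 0.3]
width: 0.005
time: 34.03
tcp_pos: [0.4507, 0.1389, 0.1253]
eef_rot: [3.141, -0.0, 1.703]
ft_force: [-0.1, -0.1, 0.8]
width: 0.008
t=34.0 pos [450.7 138.9 125.3] yaw 97.6 rp [ 3.141 -0.   ] w 0.8 F [-0.1 -0.1  0.8] 
  shift [1.3 0.6 0.3] twist -0.3 rows 0.0
```

```bash

python3 -m handwheel '[{"translation":[-2,-0.2,0],"twist":-0.5},{"translation":[-5,-0.4,0],"twist":-1.2},{"translation":[-9,-0.7,0],"twist":-2.4},{"translation":[-13.5,-1,0],"twist":-3.6},{"translation":[-18,-1.1,0],"twist":-4.8}]' 1
python3 -m handwheel '[{"translation":[-4.5,-0.4,0],"twist":-1.2},{"translation":[-9,-0.7,0],"twist":-2.4},{"translation":[-13.5,-1,0],"twist":-3.6},{"translation":[-18,-1.1,0],"twist":-4.8},{"translation":[-22.6,-1.2,0],"twist":-6}]' 1
python3 h.py .4561 .1001 .125 108.58
python3 -c "
from h import *
a=snap('side','side15');a=snap('top','top15')"
```

```text
time: 34.45
tcp_pos: [0.4519, 0.1206, 0.1251]
eef_rot: [3.142, -0.0, 1.788]
ft_force: [-0.7, 0.4, 0.0]
width: 0.003
time: 34.87
tcp_pos: [0.4556, 0.0982, 0.1252]
eef_rot: [3.142, 0.0, 1.893]
ft_force: [0.6, 1.0, 0.7]
width: 0.006
t=34.9 pos [455.6  98.2 125.2] yaw 108.4 rp [3.142 0.   ] w 0.5 F [0.6 1.  0.7] 
  shift [1.6 1.  0.2] twist -0.1 rows 0.0
```

View pics/top15.png

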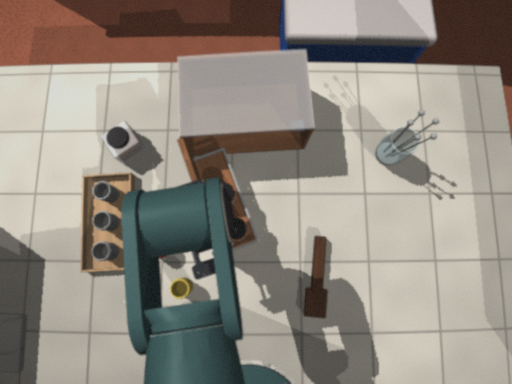

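View pics/side15.png

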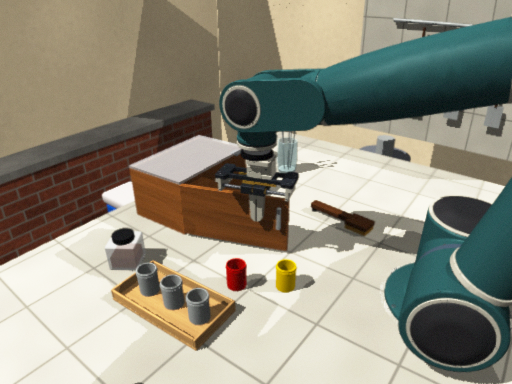

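```bash
cat >> h.py <<'E'
def door(u,v,z=.11,r0=None):
    X=onz('top',u,v,z)[:2]-np.array([.6671,.1473]); return np.degrees(np.arctan2(X[1],X[0]))%360,np.linalg.norm(X)
E
python3 -c "
from h import *
print(door(215,238),door(236,228),door(210,200))"
python3 -m handwheel '[{"translation":[0,0,0],"twist":0}]' 1
python3 -c "
from h import *
a=snap('top','top16');cv2.imwrite('pics/c16.png',cv2.resize(a[130:270,160:320,::-1],None,fx=4,fy=4,interpolation=cv2.INTER_CUBIC))"
```

```text
(np.float64(197.54239544283837), np.float64(0.23587289615270046)) (np.float64(210.47197285634897), np.float64(0.2345136627315172)) (np.float64(202.88799517911076), np.float64(0.14881729340303687))
time: 35.05
tcp_pos: [0.4556, 0.0984, 0.1251]
eef_rot: [-3.142, 0.0, 1.89]
ft_force: [0.3, 0.3, 0.2]
width: 0.005
```

View pics/c16.png

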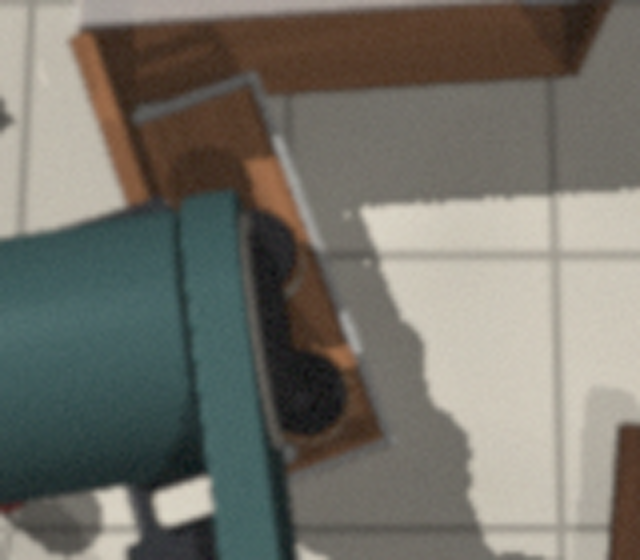

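```bash

for i in 1; do :; done
python3 -m handwheel '[{"translation":[-3,-0.2,0],"twist":-0.8},{"translation":[-7.5,-0.6,0],"twist":-2},{"translation":[-12,-0.9,0],"twist":-3.2},{"translation":[-17,-1.1,0],"twist":-4.5},{"translation":[-21.6,-1.2,0],"twist":-5.7}]' 1
python3 -m handwheel '[{"translation":[-4.5,-0.4,0],"twist":-1.2},{"translation":[-9,-0.7,0],"twist":-2.4},{"translation":[-13.5,-1,0],"twist":-3.6},{"translation":[-18,-1.1,0],"twist":-4.8},{"translation":[-22.6,-1.2,0],"twist":-6}]' 1
python3 -m handwheel '[{"translation":[-4.5,-0.4,0],"twist":-1.2},{"translation":[-9,-0.7,0],"twist":-2.4},{"translation":[-13.5,-1,0],"twist":-3.6},{"translation":[-18,-1.1,0],"twist":-4.8},{"translation":[-22.6,-1.2,0],"twist":-6}]' 1
python3 h.py .488 .0262 .125 130
python3 -c "
from h import *
a=snap('top','top17')
def P(ang):
    u=np.array([np.cos(np.radians(ang)),np.sin(np.radians(ang))]); out=np.array([u[1],-u[0]])
    return np.array([.6671,.1473])+u*.215+out*.030
o=status.get_obs();yaw=np.degrees(o['eef_rot'][2]);print(P(yaw+90),yaw)"
```

```text
time: 35.52
tcp_pos: [0.4613, 0.0775, 0.1252]
eef_rot: [3.141, -0.0, 1.992]
ft_force: [0.2, 0.3, -0.4]
width: 0.008
time: 35.93
tcp_pos: [0.4694, 0.0564, 0.1252]
eef_rot: [3.141, -0.0, 2.097]
ft_force: [-0.3, 0.8, 0.5]
width: 0.007
time: 36.35
tcp_pos: [0.4797, 0.0362, 0.1251]
eef_rot: [3.142, -0.0, 2.202]
ft_force: [-0.2, 0.8, 0.1]
width: 0.0
t=36.4 pos [479.7  36.2 125.1] yaw 126.1 rp [ 3.142 -0.   ] w 0.0 F [-0.2  0.8  0.1] 
  shift [-13.    0.8   0.1] twist -3.9 rows 0.3
[0.47591835 0.04446724] 126.21838338765166
```

View pics/top17.png

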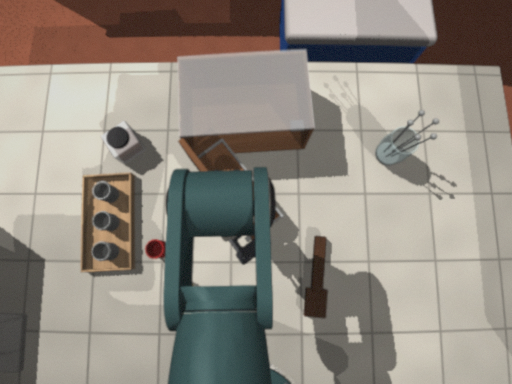

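```bash

python3 -m handwheel '[{"translation":[-4.5,-0.4,0],"twist":-1.2},{"translation":[-9,-0.7,0],"twist":-2.4},{"translation":[-13.5,-1,0],"twist":-3.6},{"translation":[-18,-1.1,0],"twist":-4.8},{"translation":[-22.6,-1.2,0],"twist":-6}]' 1
python3 -m handwheel '[{"translation":[-4.5,-0.4,0],"twist":-1.2},{"translation":[-9,-0.7,0],"twist":-2.4},{"translation":[-13.5,-1,0],"twist":-3.6},{"translation":[-18,-1.1,0],"twist":-4.8},{"translation":[-22.6,-1.2,0],"twist":-6}]' 1
python3 -m handwheel '[{"translation":[-4.5,-0.4,0],"twist":-1.2},{"translation":[-9,-0.7,0],"twist":-2.4},{"translation":[-13.5,-1,0],"twist":-3.6},{"translation":[-18,-1.1,0],"twist":-4.8},{"translation":[-22.6,-1.2,0],"twist":-6}]' 1
python3 -m handwheel '[{"translation":[-4.5,-0.4,0],"twist":-1.2},{"translation":[-9,-0.7,0],"twist":-2.4},{"translation":[-13.5,-1,0],"twist":-3.6},{"translation":[-18,-1.1,0],"twist":-4.8},{"translation":[-22.6,-1.2,0],"twist":-6}]' 1
python3 h.py .5448 -.0309 .125 151.5
python3 -c "
from h import *
a=snap('top','top18');a=snap('side','side18')"
```

```text
time: 36.82
tcp_pos: [0.492, 0.0174, 0.1251]
eef_rot: [3.142, -0.0, 2.306]
ft_force: [-0.9, 0.8, 0.3]
width: 0.002
time: 37.23
tcp_pos: [0.5063, -0.0002, 0.1251]
eef_rot: [3.142, -0.0, 2.41]
ft_force: [-0.6, 0.9, 0.9]
width: 0.004
time: 37.65
tcp_pos: [0.5223, -0.0162, 0.1251]
eef_rot: [-3.142, -0.0, 2.515]
ft_force: [-0.1, 0.4, -0.3]
width: 0.004
time: 38.07
tcp_pos: [0.5399, -0.0304, 0.1251]
eef_rot: [3.142, -0.0, 2.62]
ft_force: [-0.9, 0.2, -0.1]
width: 0.006
t=38.1 pos [539.9 -30.4 125.1] yaw 150.1 rp [ 3.142 -0.   ] w 0.5 F [-0.9  0.2 -0.1] 
  shift [-4.5  2.   0.1] twist -1.4 rows 0.1
```

View pics/top18.png

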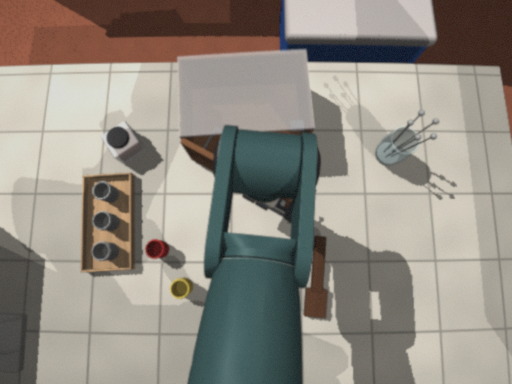

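View pics/side18.png

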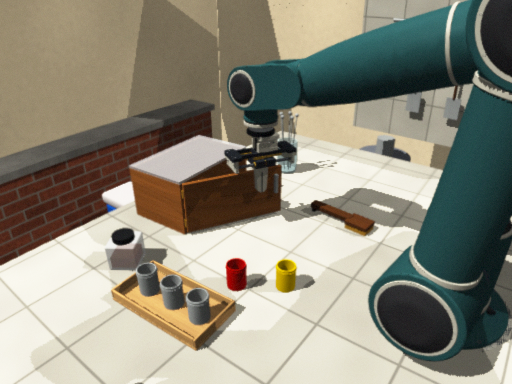

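```bash

python3 -m handwheel '[{"translation":[-4.5,-0.4,0],"twist":-1.2},{"translation":[-9,-0.7,0],"twist":-2.4},{"translation":[-13.5,-1,0],"twist":-3.6},{"translation":[-18,-1.1,0],"twist":-4.8},{"translation":[-22.6,-1.2,0],"twist":-6}]' 1
python3 -m handwheel '[{"translation":[-4.5,-0.4,0],"twist":-1.2},{"translation":[-9,-0.7,0],"twist":-2.4},{"translation":[-13.5,-1,0],"twist":-3.6},{"translation":[-18,-1.1,0],"twist":-4.8},{"translation":[-22.6,-1.2,0],"twist":-6}]' 1
python3 -m handwheel '[{"translation":[-3.8,-0.4,0],"twist":-1},{"translation":[-7.5,-0.6,0],"twist":-2},{"translation":[-10.5,-0.8,0],"twist":-2.8},{"translation":[-13.2,-1,0],"twist":-3.5},{"translation":[-15,-1,0],"twist":-4}]' 1
python3 h.py .6184 -.0633 .125 172.96
python3 -c "
from h import *
a=snap('top','top19');a=snap('side','side19');cv2.imwrite('pics/c19.png',cv2.resize(a[110:240,110:310,::-1],None,fx=4,fy=4,interpolation=cv2.INTER_CUBIC))"
```

```text
time: 38.58
tcp_pos: [0.5592, -0.043, 0.1251]
eef_rot: [3.142, 0.0, 2.725]
ft_force: [0.2, 1.3, 0.8]
width: 0.002
time: 39.0
tcp_pos: [0.5793, -0.0533, 0.1251]
eef_rot: [-3.142, -0.0, 2.83]
ft_force: [-0.9, 0.7, 0.1]
width: 0.004
time: 39.42
tcp_pos: [0.5932, -0.0588, 0.1251]
eef_rot: [-3.142, -0.0, 2.899]
ft_force: [-1.2, 0.5, 1.0]
width: 0.009
t=39.4 pos [593.2 -58.8 125.1] yaw 166.1 rp [-3.142 -0.   ] w 0.8 F [-1.2  0.5  1. ] 
  shift [-25.6   1.7   0.1] twist -6.9 rows 0.6
```

View pics/c19.png

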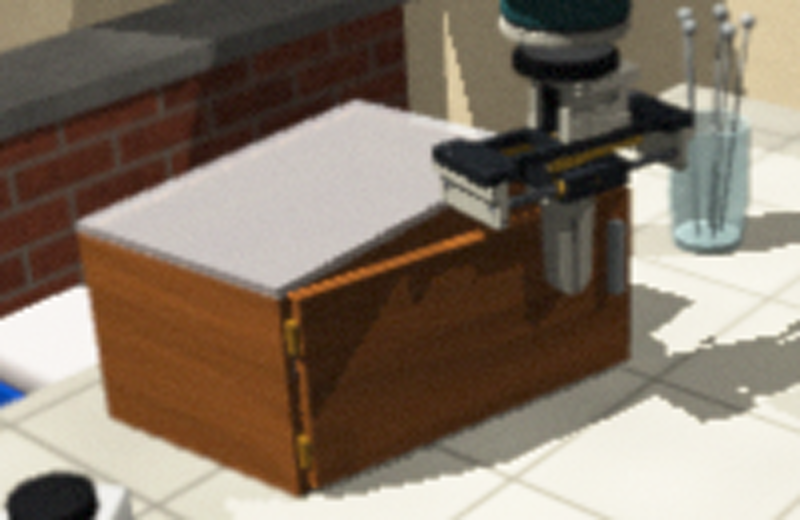

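```bash

python3 -m handwheel '[{"translation":[-3,-0.3,0],"twist":-0.8},{"translation":[-6,-0.5,0],"twist":-1.6},{"translation":[-9,-0.7,0],"twist":-2.4},{"translation":[-12,-0.9,0],"twist":-3.2},{"translation":[-15,-1,0],"twist":-4}]' 1
python3 -m handwheel '[{"translation":[-3,-0.3,0],"twist":-0.8},{"translation":[-6,-0.5,0],"twist":-1.6},{"translation":[-9,-0.7,0],"twist":-2.4},{"translation":[-12,-0.9,0],"twist":-3.2},{"translation":[-15,-1,0],"twist":-4}]' 1
python3 h.py .6585 -.0687 .125 183.7
python3 -m handwheel '[{"translation":[-2,-0.2,0],"twist":-0.5},{"translation":[-4,-0.3,0],"twist":-1},{"translation":[-5.6,-0.5,0],"twist":-1.5},{"translation":[-7.5,-0.6,0],"twist":-2},{"translation":[-9.4,-0.7,0],"twist":-2.5}]' 1
python3 h.py .6585 -.0687 .125 183.7
python3 -c "
from h import *
a=snap('top','top20');cv2.imwrite('pics/c20t.png',cv2.resize(a[40:200,160:330,::-1],None,fx=4,fy=3.7,interpolation=cv2.INTER_CUBIC));a=snap('side','side20');cv2.imwrite('pics/c20.png',cv2.resize(a[110:240,110:310,::-1],None,fx=4,fy=4,interpolation=cv2.INTER_CUBIC))"
```

```text
time: 39.93
tcp_pos: [0.6075, -0.0633, 0.1252]
eef_rot: [3.142, -0.0, 2.969]
ft_force: [-1.0, 0.9, -0.1]
width: 0.005
time: 40.35
tcp_pos: [0.6221, -0.0669, 0.1251]
eef_rot: [-3.142, -0.0, 3.039]
ft_force: [-1.0, -0.2, 0.5]
width: 0.005
t=40.4 pos [622.1 -66.9 125.1] yaw 174.1 rp [-3.142 -0.   ] w 0.5 F [-1.  -0.2  0.5] 
  shift [-36.4   2.    0.1] twist -9.6 rows 0.9
time: 40.77
tcp_pos: [0.6312, -0.0686, 0.1251]
eef_rot: [-3.142, -0.0, 3.082]
ft_force: [-0.2, -0.7, 0.4]
width: 0.011
t=40.8 pos [631.2 -68.6 125.1] yaw 176.6 rp [-3.142 -0.   ] w 1.0 F [-0.2 -0.7  0.4] 
  shift [-27.3   1.5   0.1] twist -7.1 rows 0.7
```

View pics/c20.png

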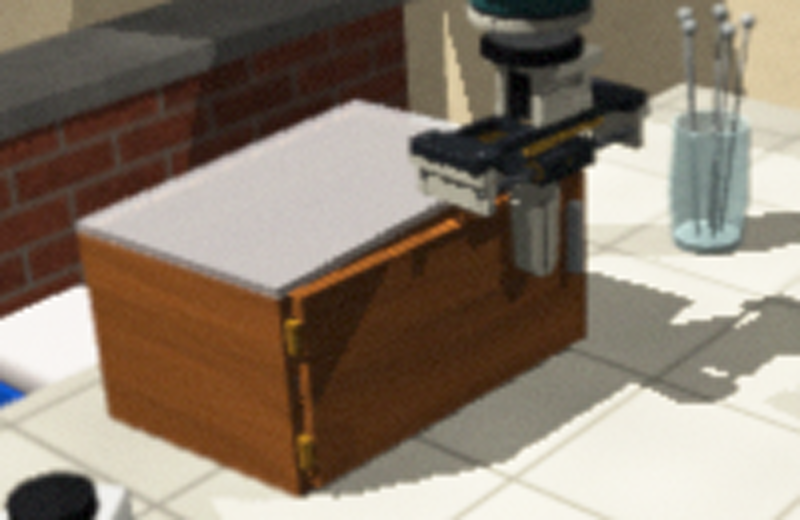

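View pics/c20t.png

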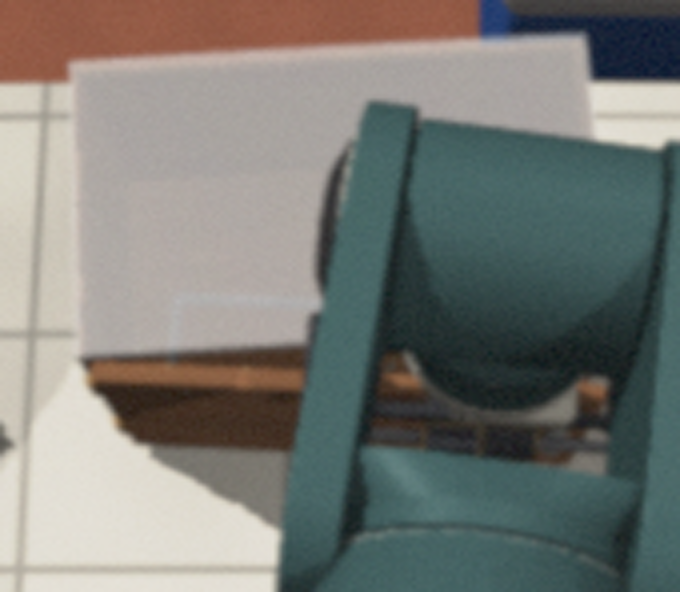

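```bash

python3 -m handwheel '[{"translation":[-1.5,-0.1,0],"twist":-0.4},{"translation":[-3,-0.2,0],"twist":-0.8},{"translation":[-4.5,-0.4,0],"twist":-1.2},{"translation":[-5.6,-0.5,0],"twist":-1.5},{"translation":[-6.6,-0.5,0],"twist":-1.8}]' 1
python3 h.py .6585 -.0687 .125 183.7
python3 -m handwheel '[{"translation":[-1,-0.1,0],"twist":-0.3},{"translation":[-2,-0.2,0],"twist":-0.6},{"translation":[-3,-0.3,0],"twist":-0.8},{"translation":[-4,-0.4,0],"twist":-1.1},{"translation":[-5,-0.4,0],"twist":-1.4}]' 1
python3 h.py .6585 -.0687 .125 183.7
python3 -m handwheel '[{"translation":[-0.8,-0.1,0],"twist":-0.2},{"translation":[-1.6,-0.1,0],"twist":-0.4},{"translation":[-2.4,-0.2,0],"twist":-0.6},{"translation":[-3.2,-0.3,0],"twist":-0.8},{"translation":[-4,-0.3,0],"twist":-1}]' 1
python3 h.py .6585 -.0687 .125 183.7
```

```text
time: 41.28
tcp_pos: [0.6378, -0.0694, 0.1251]
eef_rot: [-3.142, 0.0, 3.113]
ft_force: [-1.2, -1.3, -0.5]
width: 0.005
t=41.3 pos [637.8 -69.4 125.1] yaw 178.4 rp [-3.142  0.   ] w 0.5 F [-1.2 -1.3 -0.5] 
  shift [-20.7   1.3   0.1] twist -5.3 rows 0.5
time: 41.7
tcp_pos: [0.6427, -0.07, 0.1252]
eef_rot: [-3.142, -0.0, 3.137]
ft_force: [-0.6, -1.7, -0.4]
width: 0.003
t=41.7 pos [642.7 -70.  125.2] yaw 179.8 rp [-3.142 -0.   ] w 0.3 F [-0.6 -1.7 -0.4] 
  shift [-15.8   1.3   0.2] twist -3.9 rows 0.4
time: 42.12
tcp_pos: [0.6459, -0.0703, 0.1251]
eef_rot: [3.142, -0.002, -3.128]
ft_force: [-11.0, -1.3, 4.6]
width: 0.008
t=42.1 pos [645.9 -70.3 125.1] yaw -179.2 rp [ 3.142e+00 -2.000e-03] w 0.7 F [-11.   -1.3   4.6] 
  shift [-12.6   1.5   0.1] twist -2.9 rows 0.3
```

```bash

python3 -m handwheel '[{"translation":[-0.6,0,0],"twist":-0.1},{"translation":[-1.2,0,0],"twist":-0.3},{"translation":[-1.8,-0.1,0],"twist":-0.4},{"translation":[-2.4,-0.2,0],"twist":-0.6},{"translation":[-3,-0.2,0],"twist":-0.8}]' 1
python3 h.py .6585 -.0687 .125 183.7
python3 -m handwheel '[{"translation":[-0.5,0,0],"twist":-0.1},{"translation":[-1,0,0],"twist":-0.2},{"translation":[-1.5,-0.1,0],"twist":-0.3},{"translation":[-2,-0.2,0],"twist":-0.4}]' 1
python3 h.py .6585 -.0687 .125 183.7
```

```text
time: 42.53
tcp_pos: [0.6494, -0.0706, 0.1251]
eef_rot: [-3.141, -0.001, -3.115]
ft_force: [-5.7, -1.9, 0.6]
width: 0.005
t=42.5 pos [649.4 -70.6 125.1] yaw -178.5 rp [-3.141e+00 -1.000e-03] w 0.5 F [-5.7 -1.9  0.6] 
  shift [-9.2  1.7  0.1] twist -2.2 rows 0.2
time: 42.87
tcp_pos: [0.6518, -0.0706, 0.1251]
eef_rot: [3.142, 0.0, -3.108]
ft_force: [-1.5, -0.6, 0.1]
width: 0.004
t=42.9 pos [651.8 -70.6 125.1] yaw -178.1 rp [3.142 0.   ] w 0.3 F [-1.5 -0.6  0.1] 
  shift [-6.8  1.6  0.1] twist -1.8 rows 0.2
```

```bash

python3 -m handwheel '[{"translation":[-0.5,0,0],"twist":0},{"translation":[-1,0,0],"twist":0},{"translation":[-1.5,0,0],"twist":0},{"translation":[-2,0,0],"twist":0}]' 1
python3 h.py .6585 -.0687 .125 183.7
python3 -m handwheel '[{"translation":[-0.5,0,0],"twist":0},{"translation":[-1,0,0],"twist":0},{"translation":[-1.5,0,0],"twist":0},{"translation":[-2,0,0],"twist":0}]' 1
python3 h.py .6585 -.0687 .125 183.7
```

```text
time: 43.2
tcp_pos: [0.6538, -0.0704, 0.1252]
eef_rot: [3.141, 0.0, -3.108]
ft_force: [-0.4, -0.6, 0.1]
width: 0.004
t=43.2 pos [653.8 -70.4 125.2] yaw -178.1 rp [3.141 0.   ] w 0.4 F [-0.4 -0.6  0.1] 
  shift [-4.7  1.5  0.2] twist -1.8 rows 0.1
time: 43.53
tcp_pos: [0.6557, -0.0704, 0.1252]
eef_rot: [3.142, 0.0, -3.108]
ft_force: [0.5, -0.7, 0.2]
width: 0.004
t=43.5 pos [655.7 -70.4 125.2] yaw -178.1 rp [3.142 0.   ] w 0.3 F [ 0.5 -0.7  0.2] 
  shift [-2.8  1.6  0.2] twist -1.8 rows 0.1
```

```bash

python3 -m handwheel '[{"translation":[8,0,0],"twist":0},{"translation":[25,0,0],"twist":0},{"translation":[50,0,0],"twist":0},{"translation":[85,0,-20],"twist":0},{"translation":[120,0,-55],"twist":0}]' 1
python3 -m handwheel '[{"translation":[35,0,-15],"twist":0},{"translation":[70,0,-30],"twist":0},{"translation":[100,0,-45],"twist":0},{"translation":[120,0,-60],"twist":0},{"translation":[120,0,-60],"twist":0}]' 1
python3 h.py .4 -.3 .3 183.7
python3 -c "
from h import *
a=snap('top','top21');cv2.imwrite('pics/c21t.png',cv2.resize(a[40:200,160:330,::-1],None,fx=4,fy=3.7,interpolation=cv2.INTER_CUBIC));a=snap('side','side21');cv2.imwrite('pics/c21.png',cv2.resize(a[110:240,110:310,::-1],None,fx=4,fy=4,interpolation=cv2.INTER_CUBIC))"
```

```text
time: 43.95
tcp_pos: [0.5381, -0.074, 0.1719]
eef_rot: [3.14, -0.005, -3.108]
ft_force: [-0.4, -0.5, 0.8]
width: 0.005
time: 44.37
tcp_pos: [0.4191, -0.0785, 0.2381]
eef_rot: [-3.14, 0.005, -3.108]
ft_force: [-0.0, 1.4, 0.6]
width: 0.007
t=44.4 pos [419.1 -78.5 238.1] yaw -178.1 rp [-3.14   0.005] w 0.6 F [-0.   1.4  0.6] 
  shift [  26.4 -220.8  -61.9] twist -1.8 rows 5.5
```

View pics/c21.png

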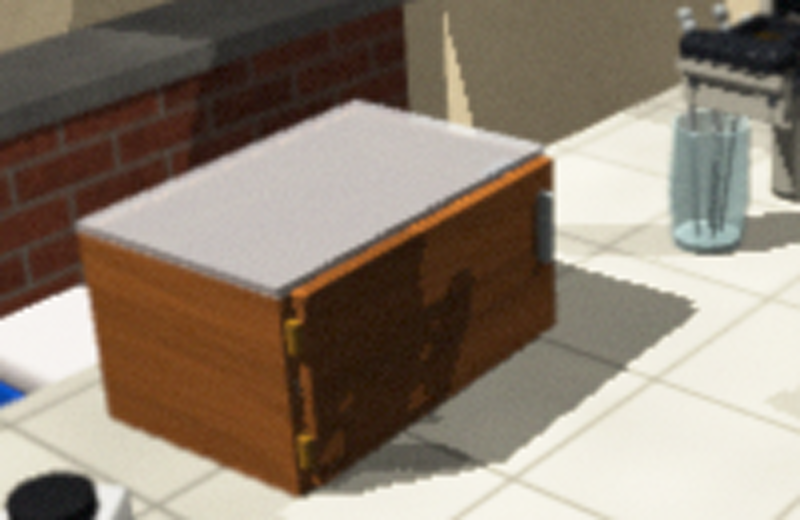

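View pics/c21t.png

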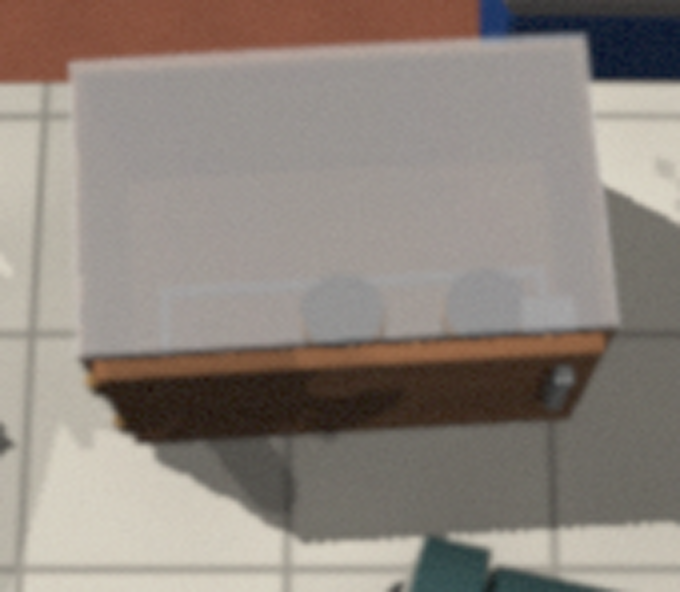

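View pics/top21.png

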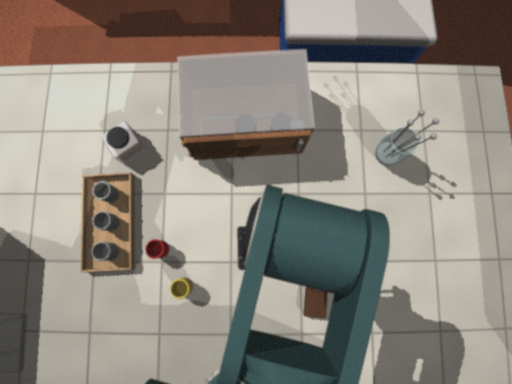

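```bash
python3 -c "
from h import *
robot.finish_job();print(status.get_obs()['time'])"
```

```text
the job is handed in; nothing more can be done
the job is handed in; nothing more can be done
```

The rack is restocked and the door is shut on its catch. I handed the job in at about 44.5 s.

- **Tins:** all three empty steel tins are standing in the wooden tray. I left the red and yellow look-alikes alone.
- **Jars:** both full jars are on the rack behind the guard rail, in the slot nearest the free edge and in the middle slot. I saw no third jar and no pepper mill in either camera view.
- **Door:** I pushed it slowly at the push spot. The catch resisted with about 11 N, then gave way and the force fell to about zero. I moved the finger in a few millimetres more and it met no resistance, so the door had gone home ahead of it.

**Last pictures, taken before I handed in:**
- The door's top edge is parallel to the roof's front edge, within about 0.2°.
- Both jar caps show through the clear roof at the rack, and the three tins are upright in the tray.
- The vase and the clear box are where they started. The arm hid most of the brush in the last picture, but it was in place in earlier ones.

No check failed. I could not read the door angle directly, so the catch is judged from the pictures and the drop in force.

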